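# Clear the drying rack and hang the washed centrifuge inserts

## Task

First lift the jar out of the tray and stand it on the blue mat, then take every dry white tube insert off the drying rack and stand it upright in the tray. Only then hang every washed teal insert by its eye on a peg of the rack, one to a peg, pushed back until its strap meets the back board; leave them hanging still and do not disturb the amber bottle or the beaker.

Things in the scene. Friction and masses are not known exactly. Their poses are not given: they have to be found in the camera images.
- teal1: freshly washed TEAL tube insert: block 60 (x) x 70 (y) x 35 mm high; a steel strap rises from its middle, 8 thick (x), 52 wide (y), with an eye 34 across (axis x, centre 95 up); from 123 to 156 up a tab 32 wide, 8 thick to grip. Origin: underside centre, z up. 0.15-0.3 kg. Starts standing on the bench at the right. May be absent. Either way round will do.
- teal2: freshly washed TEAL tube insert: block 60 (x) x 70 (y) x 35 mm high; a steel strap rises from its middle, 8 thick (x), 52 wide (y), with an eye 34 across (axis x, centre 95 up); from 123 to 156 up a tab 32 wide, 8 thick to grip. Origin: underside centre, z up. 0.15-0.3 kg. Starts standing on the bench at the right. May be absent. Either way round will do.
- teal3: freshly washed TEAL tube insert: block 60 (x) x 70 (y) x 35 mm high; a steel strap rises from its middle, 8 thick (x), 52 wide (y), with an eye 34 across (axis x, centre 95 up); from 123 to 156 up a tab 32 wide, 8 thick to grip. Origin: underside centre, z up. 0.15-0.3 kg. Starts standing on the bench at the right. May be absent. Either way round will do.
- white1: dry WHITE tube insert: block 60 (x) x 70 (y) x 35 mm high; a steel strap rises from its middle, 8 thick (x), 52 wide (y), with an eye 34 across (axis x, centre 95 up); from 123 to 156 up a tab 32 wide, 8 thick to grip. Origin: underside centre, z up. 0.15-0.3 kg. Starts hanging by its eye on a peg of the rack, strap across the peg. May be absent.
- white2: dry WHITE tube insert: block 60 (x) x 70 (y) x 35 mm high; a steel strap rises from its middle, 8 thick (x), 52 wide (y), with an eye 34 across (axis x, centre 95 up); from 123 to 156 up a tab 32 wide, 8 thick to grip. Origin: underside centre, z up. 0.15-0.3 kg. Starts hanging by its eye on a peg of the rack, strap across the peg. May be absent.
- white3: dry WHITE tube insert: block 60 (x) x 70 (y) x 35 mm high; a steel strap rises from its middle, 8 thick (x), 52 wide (y), with an eye 34 across (axis x, centre 95 up); from 123 to 156 up a tab 32 wide, 8 thick to grip. Origin: underside centre, z up. 0.15-0.3 kg. Starts hanging by its eye on a peg of the rack, strap across the peg. May be absent.
- teal1_eye (a point): centre of the eye of teal1, 95 mm above its origin
- teal2_eye (a point): centre of the eye of teal2, 95 mm above its origin
- teal3_eye (a point): centre of the eye of teal3, 95 mm above its origin
- rack: fixed drying rack: white base 160 (x) x 300 (y) mm, rim 16 high; grey back board, face at x=+20, 10 thick, 100 to 155 high, is the stop (the block passes under it); end posts at y=+-145, 155 high. Three pegs stick out of the board to -x at y=-90, 0, 90: axis 150 high at the board, rising 5 degrees. Origin: base underside centre; x away from the robot
- peg1_home (a point): where the centre of an insert's eye is when it hangs freely on peg 1 with its strap against the board: 10.5 mm below the peg's axis, 4.5 mm in front of the board
- peg1_tip (a point): centre of the 16 mm ball at the tip of blue peg 1 (peg 12 mm thick, tip 68 mm out from the board and 156 mm high)
- peg2_home (a point): where the centre of an insert's eye is when it hangs freely on peg 2 with its strap against the board: 10.5 mm below the peg's axis, 4.5 mm in front of the board
- peg2_tip (a point): centre of the 16 mm ball at the tip of blue peg 2 (peg 12 mm thick, tip 68 mm out from the board and 156 mm high)
- peg3_home (a point): where the centre of an insert's eye is when it hangs freely on peg 3 with its strap against the board: 10.5 mm below the peg's axis, 4.5 mm in front of the board
- peg3_tip (a point): centre of the 16 mm ball at the tip of blue peg 3 (peg 12 mm thick, tip 68 mm out from the board and 156 mm high)
- tray: fixed white open tray, outside 110 (x) x 290 (y) x 22 high mm, walls and floor 4 mm. Origin: centre of its underside. Takes three inserts side by side along its y (about 90 mm apart), straps parallel to its long side or nearly
- mat: fixed round blue mat, 110 mm across, 3 mm thick. Origin: centre of its underside
- jar: white reagent jar with orange cap, squat, 62 mm across, 60 mm high, 0.16 kg. Origin: centre of its underside. Starts standing in the tray
- reagent: bystander: amber bottle 60 mm across, 130 mm high; origin under its centre; leave alone
- beaker: bystander: glass beaker 68 mm across, 85 mm high; origin under its centre; leave alone
Things that resemble listed ones, but are neither listed nor needed, are in the scene too. Leave any black look-alike of the teal3 alone.

How it is judged:
By the outcome, as a careful person would: the job done as asked, in the order asked, and still so for the second after the job is handed in, with the robot touching nothing.
Of teal1, teal2, teal3 only 2 to 3 are there at a start; the rules pass over those that are not, and their reading is None.
Of white1, white2, white3 only 2 to 3 are there at a start; the rules pass over those that are not, and their reading is None.
At some moment in a run one of teal1, teal2, teal3, jar may be knocked a few centimetres aside while the robot is not near it.
It also fails if it takes over 208 s, if anything falls off the work surface, if the arm or the gripper's body presses on something with over 40 N, if the wrist force passes 120 N, or if a joint passes its speed limit or range.

## Robot

A 7-joint arm with a two-finger parallel gripper is mounted at the origin on the work surface. World frame = base frame: x ahead of the robot, y to its left, z up, the work surface at z = 0. Lengths are in mm, angles in rad, forces in N, time in s.
With the tool pointing down it reaches from about 400 to 875 mm from the base axis. Payload 4.4 kg.
Tool frame: the origin (TCP) lies on the centre line of the jaws, within the pads' length; the fingertips stand 14 mm ahead of it and the grasp point (between the pads) lies 5 mm behind it (tips_ahead is the distance from the TCP to the fingertips, in mm); z points along the fingers, y is the line along which they close (so a half turn about z gives the same grasp; the last joint's range is limited). The gripper opens to 85 mm and grips with 20 to 120 N. Pads are 22 mm wide; open, the fingers measure 114 mm over their backs; the gripper's body (76 mm by 85 mm) begins 54 mm behind the grasp point. The pads swing forward as they close: fully open they stand 13 mm farther back than shut.
Start: joints at [1.113, 0.628, 0.038, 1.517, -0.027, 0.996, -0.02], TCP at [248.233, -600.748, 213.113] pointing down, gripper open.
Joint ranges: [-3.06, 3.06], [-0.37, 2.12], [-1.25, 1.32], [0.18, 2.47], [-1.1, 4.24], [0.23, 1.98], [-2.94, 2.94]. Speed limits (rad/s): [2.57, 2.57, 3.14, 3.14, 3.14, 3.14, 3.14].

## Interface

Orientations are given as [roll, pitch, yaw] about the fixed x, y, z axes, in that order (R = Rz(yaw) Ry(pitch) Rx(roll)).
In Python, from cell import * gives the robot as it stands.
- The arm moves only by the tool move_arm, never from a script. Its argument "rows" is text: rows parted by semicolons, each of 7 numbers parted by spaces: the shift along the tool's x, y, z scaled (see below), then the turn, a rotation vector about the tool's x, y, z scaled (see below), then the closure, from -1 (fully open) to 1 (shut). A call has 1 to 12 rows; each row is the pose to reach, as a shift and turn from the pose commanded when the call began, along the tool's axes at that moment; what a row does not reach only later rows make up. The controller multiplies each number of a shift by 0.3 m and each number of a turn by pi/2 rad. A row lasts 1/12 s, in which the tool goes at most 41.7 mm and 7.16 degrees, less where a joint would pass 70% of its speed; a pose out of reach is approached as far as the arm can. A call with a number of a shift or a turn outside -1 to 1 is refused whole. A call with a gripper value outside its range is refused whole. The fingers move at their own pace and stop on an object; the grip force is fixed at half the most. Time passes only in rows, so rows that repeat a pose let the fingers close. It gives the time, the measured TCP pose, the force, the opening and the grip force at its end, in the units of the state.
- read_state(): the state, without advancing time (a new reading comes with each control period).
- get_image(name): name is "scene" or "side" or "wrist"; returns a dict with "img" (384x512x3 uint8, red, green, blue), "vfov" (degrees; the focal length in pixels is half the picture's height over the tangent of half this angle, whatever the lens; pixels are square), "cx", "cy" (the principal point, pixels), "extrinsics" (4x4, takes a point from camera to world coordinates); the wrist camera has in their place "T_tool_cam" (4x4, takes a point from camera to tool coordinates, whose origin is the TCP and whose axes are the flange's). Camera axes: x right, y up, looking along -z (the intrinsics and any distortion apply to the point x, -y, -z); pixel columns grow to the right and rows downward; lengths in mm; the calibration is good to about 2 mm. The wrist camera is an equidistant fisheye: a pixel r from the principal point sees the ray r / f radians off the axis. A picture is of the moment at which its call begins: read the wrist's pose just before it. There is no depth.
- finish_job(): hands the job in; it is judged then, once.
The state is a dict: "clock": time; "qpos": joint angles; "qd": joint speeds; "tau": joint torques, N m; "eef_pos": TCP position; "tool_rot": TCP orientation; "force": force on the tool from outside, world axes, zero at the start; "torque": the same for the moment, N m; "width": finger opening in mm; "gripper_force": force on a finger pad.
Only numpy, scipy, OpenCV 4.12 (cv2) and the standard library are available. Lean on these libraries where they do the work, as an engineer would, in place of code of your own. Each camera call takes 0.05 s, during which the arm holds its last target. There are 200 camera calls.

## Working session

There is one attempt and no reset: what is moved stays moved. The work goes in short steps, Python scripts to look and compute and a tool call to move; the robot and the scene stay as the last step left them, time stands still between calls to the robot, and variables do not carry over. Pictures are saved under pics/ and viewed, at most 14 in all, crops included, and the job is handed in when it is done.

Besides the shell and the picture viewer there is one more tool, called after "Request:" by a JSON object that holds its "name" and its "arguments", one argument or row to a line. move_arm: Moves the arm, as the interface text tells. Its arguments: {"type":"object","properties":{"rows":{"type":"string"}},"required":["rows"]}

```bash
ls; mkdir -p pics
python3 - <<'E'
from cell import *
import cv2, numpy as np
s=read_state(); print({k:np.round(v,3) for k,v in s.items()})
ims=[]
for n in ("scene","side","wrist"):
    d=get_image(n); cv2.imwrite(f"pics/{n}0.png",d["img"][:,:,::-1]); np.save(f"{n}0.npy",d,allow_pickle=True)
    print(n,{k:np.round(v,3).tolist() for k,v in d.items() if k!="img"})
E
```

```text
pics
{'clock': np.float64(0.0), 'qpos': array([ 1.113,  0.629,  0.038,  1.518, -0.027,  0.996, -0.02 ]), 'qd': array([-0.001, -0.001,  0.001, -0.   ,  0.   , -0.002, -0.001]), 'tau': array([-0.0000e+00, -5.6341e+01,  1.2270e+00, -1.9345e+01,  1.1000e-02,
        1.0000e-02,  0.0000e+00]), 'eef_pos': array([ 248.005, -600.086,  212.181]), 'tool_rot': array([-3.14 , -0.   ,  0.392]), 'force': array([ 0.828, -0.168,  0.231]), 'torque': array([-0.018, -0.003, -0.033]), 'gripper_force': np.float64(0.0), 'width': np.float64(85.346)}
scene {'vfov': 45.749, 'cx': 252.946, 'cy': 184.249, 'extrinsics': [[0.831, -0.375, 0.411, 1138.934], [0.556, 0.581, -0.594, -821.095], [-0.016, 0.722, 0.691, 1063.232], [0.0, 0.0, 0.0, 1.0]]}
side {'vfov': 51.495, 'cx': 255.142, 'cy': 193.04, 'extrinsics': [[-0.822, 0.435, -0.368, 207.163], [-0.57, -0.628, 0.531, 504.624], [-0.0, 0.646, 0.763, 881.141], [0.0, 0.0, 0.0, 1.0]]}
wrist {'vfov': 65.706, 'cx': 254.802, 'cy': 195.178, 'T_tool_cam': [[-0.001, 0.945, 0.328, 83.379], [1.0, 0.0, 0.001, 0.451], [0.001, 0.328, -0.945, -160.061], [0.0, 0.0, 0.0, 1.0]]}
```

View pics/scene0.png

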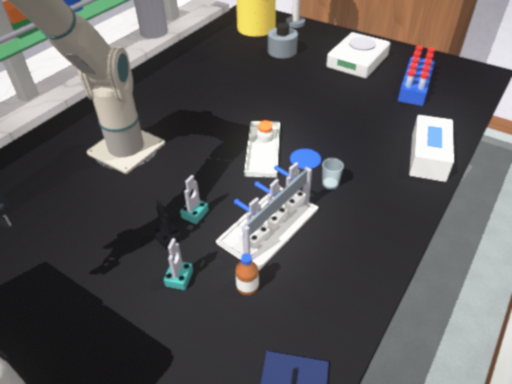

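View pics/side0.png

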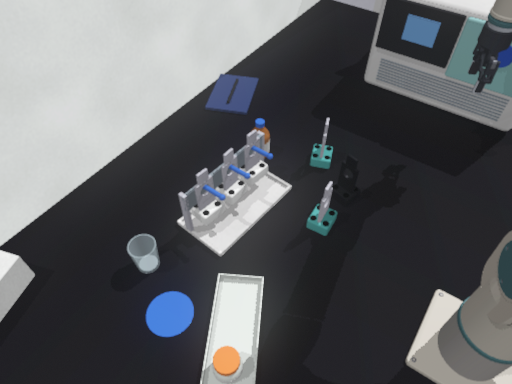

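```bash
cat > h.py <<'E'
import numpy as np, cv2
from scipy.spatial.transform import Rotation as R
def load(n): return np.load(n,allow_pickle=True).item()
def ray(d,uv,T=None):
    "origin, direction (world) of pixels; T = tool pose 4x4 for wrist"
    uv=np.atleast_2d(uv).astype(float); h=d["img"].shape[0]
    f=h/2/np.tan(np.radians(d["vfov"]/2)); x=(uv[:,0]-d["cx"]);y=(uv[:,1]-d["cy"])
    if "extrinsics" in d: v=np.c_[x/f,-y/f,-np.ones(len(x))]; E=np.array(d["extrinsics"])
    else:
        r=np.hypot(x,y)+1e-9; t=r/f; v=np.c_[np.sin(t)*x/r,-np.sin(t)*y/r,-np.cos(t)]; E=T@np.array(d["T_tool_cam"])
    return E[:3,3], v@E[:3,:3].T
def onz(d,uv,z,T=None):
    o,v=ray(d,uv,T); return o+v*((z-o[2])/v[:,2])[:,None]
def tri(*rays):
    A=0;b=0
    for o,v in rays:
        v=v.ravel()/np.linalg.norm(v); P=np.eye(3)-np.outer(v,v); A=A+P; b=b+P@o
    p=np.linalg.solve(A,b); return p,[float(np.linalg.norm((np.eye(3)-np.outer(v.ravel(),v.ravel())/(v@v.T))@(p-o))) for o,v in rays]
def proj(d,p,T=None):
    E=np.array(d["extrinsics"]) if "extrinsics" in d else T@np.array(d["T_tool_cam"])
    q=(np.atleast_2d(p)-E[:3,3])@E[:3,:3]; f=d["img"].shape[0]/2/np.tan(np.radians(d["vfov"]/2))
    x,y,z=q[:,0],-q[:,1],-q[:,2]
    if "extrinsics" in d: return np.c_[d["cx"]+f*x/z,d["cy"]+f*y/z]
    r=np.hypot(x,y);t=np.arctan2(r,z); return np.c_[d["cx"]+f*t*x/r,d["cy"]+f*t*y/r]
def pose(s):
    T=np.eye(4);T[:3,:3]=R.from_euler("xyz",s["tool_rot"]).as_matrix();T[:3,3]=s["eef_pos"];return T
def crop(d,x0,y0,x1,y1,k,fn): cv2.imwrite(fn,cv2.resize(d["img"][y0:y1,x0:x1,::-1],None,fx=k,fy=k,interpolation=cv2.INTER_CUBIC))
def blobs(d,lo,hi,amin=20):
    m=cv2.inRange(cv2.cvtColor(d["img"],cv2.COLOR_RGB2HSV),np.array(lo),np.array(hi))
    n,l,st,c=cv2.connectedComponentsWithStats(m)
    return [(st[i],c[i],l==i) for i in range(1,n) if st[i,4]>=amin]
E
python3 - <<'E'
from h import *
d=load("side0.npy"); crop(d,130,100,380,380,2.1,"pics/a.png")
s=load("scene0.npy")
a=s["img"][170:300,155:330]; b=cv2.resize(a[:,:,::-1],None,fx=4.4,fy=4.4,interpolation=cv2.INTER_CUBIC); cv2.imwrite("pics/b.png",b)
for n,dd in(("scene",s),("side",d)):
    for nm,lo,hi in (("teal",(80,100,60),(97,255,255)),("orange",(5,180,150),(16,255,255)),("blue",(105,190,120),(118,255,255))):
        for st,c,m in blobs(dd,lo,hi,15): print(n,nm,st,c.round(1),onz(dd,c,3).round(0))
E
```

```text
scene teal [180 200  29  24 341] [194.9 212.9] [[ 427. -119.    3.]]
scene teal [163 262  30  28 456] [179.3 277.4] [[ 545. -333.    3.]]
scene orange [ 5  2 10 20 75] [9.4 9.4] [[-1476.   538.     3.]]
side teal [310 143  23  26 384] [320.9 156.9] [[ 546. -345.    3.]]
side teal [306 203  32  33 468] [320.9 221.3] [[ 426. -125.    3.]]
```

View pics/a.png

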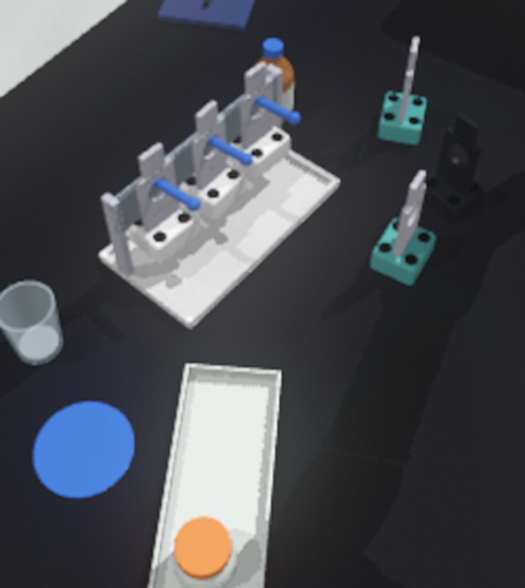

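View pics/b.png

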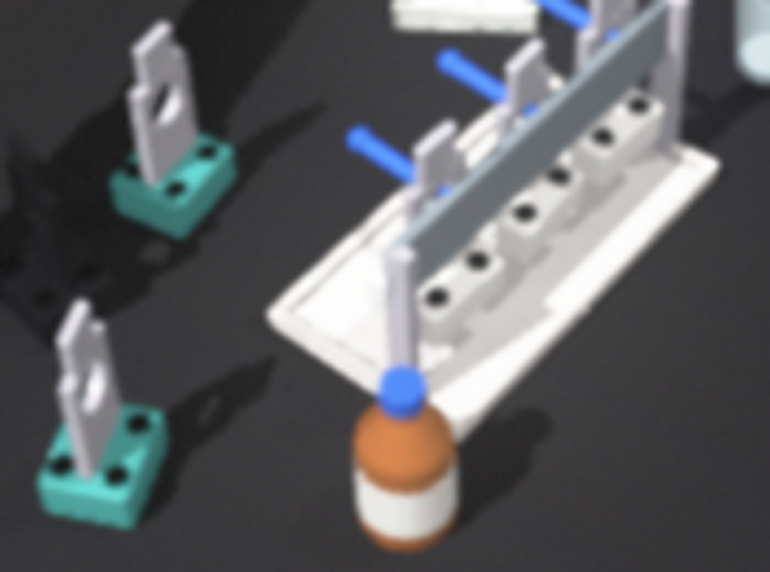

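Run:
```python
from h import *
d=load("side0.npy"); s=load("scene0.npy")
np.set_printoptions(suppress=True,precision=1)
print("rack R,B,L",onz(d,[(291.9,186.7),(221.4,254.8),(177.6,220)],16).tolist())
print("rack scene",onz(s,[(155+268/4.4,170+315/4.4),(155+718/4.4,170+160/4.4)],16).tolist())
print("tray side",onz(d,[(219,274.8),(263.8,276.7)],22).tolist())
print("tray scene",onz(s,[(251,122),(281,123),(277,177),(246,176)],22).tolist())
print("mat",onz(d,(170,313.8),3),onz(s,(306,158),3)); print("jar",onz(d,(226.7,360.5),60),onz(s,(265,126),60))
# peg tips
side=[(130+c[0]/2.1,100+c[1]/2.1) for c in [(295,118),(246,157),(194,202)]]
sc=[(155+358/4.4,170+138/4.4),(155+448/4.4,170+62/4.4)]
for p in side: print("tip side",onz(d,p,156))
for p in sc: print("tip scene",onz(s,p,156))
# tabs of whites: top centre z200.5
for p in [(258,68),(206,108),(151,150)]: print("tab side",onz(d,(130+p[0]/2.1,100+p[1]/2.1),200))
for p in [(437,128),(527,47)]: print("tab scene",onz(s,(155+p[0]/4.4,170+p[1]/4.4),200))
# teal tab tops z156
for p in [(415,40),(420,175)]: print("teal side",onz(d,(130+p[0]/2.1,100+p[1]/2.1),156))
for p in [(80,310),(155,35)]: print("teal scene",onz(s,(155+p[0]/4.4,170+p[1]/4.4),156))
for p in [(463,122)]: print("black side",onz(d,(130+p[0]/2.1,100+p[1]/2.1),156))
print("bottle",onz(d,(260,125),130),"beaker",onz(d,(147,265),0))
```

```text
rack R,B,L [[550.9289970559977, -176.6614820863267, 15.999999999999886], [578.2621982139549, 119.05273807364148, 16.0], [741.8933604452737, 100.45400601386723, 16.0]]
rack scene [[560.4830752799087, -183.63726978793954, 16.0], [745.6176554760818, 106.25092748734437, 16.0]]
tray side [[546.1526835650569, 169.11222046921858, 22.0], [454.6310042194616, 111.87812763563812, 22.0]]
tray scene [[320.3234502167726, 358.0550012342695, 22.0], [421.23221511612894, 414.6737070371106, 22.0], [568.2736598066264, 146.4352597151959, 22.0], [477.8329088051853, 94.0787905718289, 22.0]]
mat [[584.4 304.8   3. ]] [[592.6 305.2   3. ]]
jar [[400.8 325.5  60. ]] [[407.5 322.1  60. ]]
tip side [[ 595.5 -124.6  156. ]]
tip side [[607.1 -36.8 156. ]]
tip side [[615.2  53.  156. ]]
tip scene [[ 599.1 -123.8  156. ]]
tip scene [[608.6 -35.2 156. ]]
tab side [[ 657.  -133.3  200. ]]
tab side [[666.7 -41.  200. ]]
tab side [[676.4  47.9 200. ]]
tab scene [[ 660.5 -124.9  200. ]]
tab scene [[668.5 -35.  200. ]]
teal side [[ 544.6 -341.6  156. ]]
teal side [[ 424.7 -128.6  156. ]]
teal scene [[ 543.6 -325.7  156. ]]
teal scene [[ 430.  -119.4  156. ]]
black side [[ 422.2 -236.1  156. ]]
bottle [[ 704.6 -236.9  130. ]] beaker [[720.7 242.    0. ]]
```

```bash
cat > go.py <<'E'
# go.py x,y,z,yaw [x,y,z,yaw ...]: shift/turn numbers from the present pose
import sys
from h import *; from cell import *
s=read_state(); T=pose(s); 
print("at",np.round(s["eef_pos"],1),"rot",np.round(s["tool_rot"],3),"q",np.round(s["qpos"],2),"t",round(float(s["clock"]),1),"F",np.round(s["force"],1),"w",round(float(s["width"]),1))
for a in sys.argv[1:]:
    x,y,z,w=map(float,a.split(","))
    Rt=R.from_euler("xyz",[np.pi,0,w]).as_matrix()
    sh=T[:3,:3].T@(np.array([x,y,z])-T[:3,3]); rv=R.from_matrix(T[:3,:3].T@Rt).as_rotvec()
    print(a,"->",*np.round(sh/300,3),*np.round(rv/(np.pi/2),3),"rows",max(round(float(np.linalg.norm(sh)/41.7),1),round(float(np.degrees(np.linalg.norm(rv))/7.16),1)))
E
python3 go.py 400,-350,300,1.2 520,-100,300,1.45
```

```text
at [ 248.  -600.3  212.4] rot [-3.14   0.     0.392] q [ 1.11  0.63  0.04  1.52 -0.03  1.   -0.02] t 0.1 F [0.1 0.7 1. ] w 85.3
400,-350,300,1.2 -> 0.787 -0.578 -0.291 -0.001 -0.0 -0.515 rows 7.3
520,-100,300,1.45 -> 1.475 -1.195 -0.29 -0.001 -0.0 -0.674 rows 13.8
```

Request:
{"name": "move_arm", "arguments": {
  "rows": "0.2 -0.15 -0.29 0 0 -0.1 -1;0.787 -0.578 -0.291 0 0 -0.515 -1;0.787 -0.578 -0.291 0 0 -0.515 -1;0.787 -0.578 -0.291 0 0 -0.515 -1;0.787 -0.578 -0.291 0 0 -0.515 -1;0.787 -0.578 -0.291 0 0 -0.515 -1;0.787 -0.578 -0.291 0 0 -0.515 -1;0.787 -0.578 -0.291 0 0 -0.515 -1;0.787 -0.578 -0.291 0 0 -0.515 -1;0.787 -0.578 -0.291 0 0 -0.515 -1"
}}

```text
clock: 0.98
eef_pos: [401.0, -349.3, 300.7]
tool_rot: [3.141, 0.0, 1.204]
force: [-0.9, -0.5, -0.2]
width: 85.3
gripper_force: 0.0
```

```bash
python3 go.py 520,-100,300,1.466
```

```text
at [ 401.  -349.3  300.7] rot [3.141 0.    1.204] q [ 0.82  0.37 -0.22  1.72  0.09  1.06  0.2 ] t 1.0 F [-0.9 -0.5 -0.2] w 85.3
520,-100,300,1.466 -> 0.918 0.072 0.002 0.0 0.0 -0.167 rows 6.6
```

Request:
{"name": "move_arm", "arguments": {
  "rows": "0.918 0.072 0 0 0 -0.167 -1;0.918 0.072 0 0 0 -0.167 -1;0.918 0.072 0 0 0 -0.167 -1;0.918 0.072 0 0 0 -0.167 -1;0.918 0.072 0 0 0 -0.167 -1;0.918 0.072 0 0 0 -0.167 -1;0.918 0.072 0 0 0 -0.167 -1;0.918 0.072 0 0 0 -0.167 -1;0.918 0.072 0 0 0 -0.167 -1;0.918 0.072 0 0 0 -0.167 -1"
}}

```text
clock: 1.82
eef_pos: [519.2, -103.9, 299.8]
tool_rot: [-3.14, 0.002, 1.46]
force: [-0.5, -0.3, -0.3]
width: 85.3
gripper_force: 0.0
```

```bash
cat > snap.py <<'E'
import sys
from h import *; from cell import *
n=sys.argv[1]; s=read_state(); d=get_image("wrist"); d["T"]=pose(s); np.save(n+".npy",d,allow_pickle=True)
cv2.imwrite(f"pics/{n}.png",cv2.resize(d["img"][:,:,::-1],None,fx=1.5,fy=1.5))
E
python3 snap.py w1;python3 go.py 520,150,300,2.07 404,323,200,2.07
```

```text
at [ 519.1 -104.2  299.9] rot [-3.140e+00  1.000e-03  1.459e+00] q [ 0.39  0.38 -0.35  1.72  0.15  1.07 -0.12] t 1.9 F [0.3 0.5 0. ] w 85.4
520,150,300,2.07 -> 0.842 -0.092 -0.002 -0.001 0.001 -0.389 rows 6.1
404,323,200,2.07 -> 1.373 -0.54 0.332 -0.001 0.001 -0.389 rows 10.9
```

View pics/w1.png

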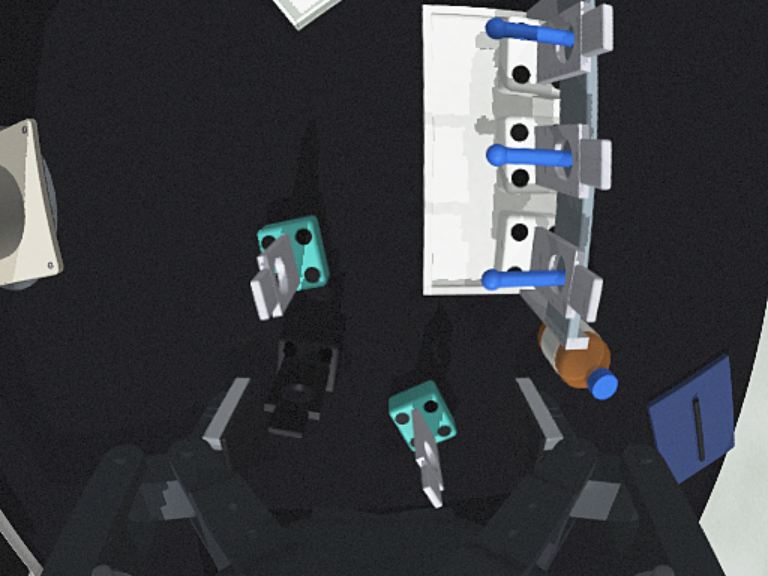

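Run:
```python
from h import *
np.set_printoptions(suppress=True,precision=1)
d=load("w1.npy");T=d["T"]
for nm,z,ps in (("tips",156,[(497,28),(497,155),(491,280)]),("tabtop ends",200.5,[(612,8),(613,48),(608,141),(610,186),(601,268),(588,318)]),("tealA holes",35,[(269,242),(304,237),(312,275)]),("tealB holes",35,[(402,418),(431,406),(444,430)]),
 ("tealA tab",156,[(253,300),(264,318)]),("tealB tab",156,[(425,490),(441,505)]),("black holes",35,[(290,351),(326,353)]),("tray",22,[(298,28)]),("rackc",16,[(424,294),(424,6)])):
    for p in ps: print(nm,onz(d,np.array(p)/1.5,z,T))
for st,c,m in blobs(d,(80,100,60),(97,255,255),100): print(st,c, onz(d,c,30,T))
```

```text
tips [[613.9  54.9 156. ]]
tips [[604.6 -34.8 156. ]]
tips [[ 595.2 -124.3  156. ]]
tabtop ends [[680.3  60.8 200.5]]
tabtop ends [[676.9  33.5 200.5]]
tabtop ends [[667.4 -26.4 200.5]]
tabtop ends [[667.8 -55.  200.5]]
tabtop ends [[ 661.8 -108.7  200.5]]
tabtop ends [[ 653.7 -143.3  200.5]]
tealA holes [[ 404.3 -101.5   35. ]]
tealA holes [[ 440.6 -101.1   35. ]]
tealA holes [[ 442.5 -140.6   35. ]]
tealB holes [[ 516.1 -321.3   35. ]]
tealB holes [[ 550.4 -308.6   35. ]]
tealB holes [[ 563.7 -345.3   35. ]]
tealA tab [[ 418.9 -120.4  156. ]]
tealA tab [[ 424.5 -135.5  156. ]]
tealB tab [[ 533.3 -322.1  156. ]]
tealB tab [[ 547.5 -345.5  156. ]]
black holes [[ 404.1 -222.2   35. ]]
black holes [[ 443.  -228.3   35. ]]
tray [[459.  107.2  22. ]]
rackc [[ 553.4 -179.9   16. ]]
rackc [[583.1 116.4  16. ]]
[171 144  49  50 985] [200.8 164.9] [[ 435.  -112.1   30. ]]
[259 253  46  48 970] [280.9 273.6] [[ 539.1 -316.8   30. ]]
```

Request:
{"name": "move_arm", "arguments": {
  "rows": "0.3 -0.03 0 0 0 -0.1 -1;0.842 -0.092 0 0 0 -0.389 -1;0.842 -0.092 0 0 0 -0.389 -1;0.842 -0.092 0 0 0 -0.389 -1;0.842 -0.092 0 0 0 -0.389 -1;0.842 -0.092 0 0 0 -0.389 -1;0.842 -0.092 0 0 0 -0.389 -1;0.842 -0.092 0 0 0 -0.389 -1;0.842 -0.092 0 0 0 -0.389 -1"
}}

```text
clock: 2.62
eef_pos: [520.1, 150.2, 300.0]
tool_rot: [-3.14, 0.002, 2.071]
force: [0.6, -0.2, -0.4]
width: 85.3
gripper_force: 0.0
```

```bash
python3 snap.py w2;python3 go.py 404,323,200,2.07; python3 go.py 404,323,100,2.07;python3 - <<'E'
from h import *
d=load("w2.npy")
for st,c,m in blobs(d,(0,180,150),(18,255,255),60): print("orange",st,c, onz(d,c,60,d["T"]))
for st,c,m in blobs(d,(105,170,100),(118,255,255),200): print("blue",st,c, onz(d,c,3,d["T"]))
E
```

```text
at [520.2 149.5 300.1] rot [-3.14e+00  2.00e-03  2.07e+00] q [ 0.05  0.42 -0.55  1.69  0.25  1.1  -0.08] t 2.7 F [ 0.1 -0.5  0.1] w 85.5
404,323,200,2.07 -> 0.694 -0.063 0.332 -0.001 0.001 -0.0 rows 5.6
at [520.2 149.5 300.1] rot [-3.14e+00  2.00e-03  2.07e+00] q [ 0.05  0.42 -0.55  1.69  0.25  1.1  -0.08] t 2.7 F [ 0.1 -0.5  0.1] w 85.5
404,323,100,2.07 -> 0.694 -0.062 0.666 -0.001 0.001 -0.0 rows 6.9
orange [221   0  41  26  90] [238.86666667  15.01111111] [[405.98010085 311.60360988  60.        ]]
blue [ 306   53   68   70 3651] [339.38016982  87.58340181] [[584.09210113 301.14589216   3.        ]]
blue [280 272  43  26 384] [299.953125   284.16145833] [[714.38030607 -31.16023889   3.        ]]
blue [241 316  40  21 322] [259.00931677 326.2484472 ] [[ 699.93295156 -164.8485686     3.        ]]
```

View pics/w2.png

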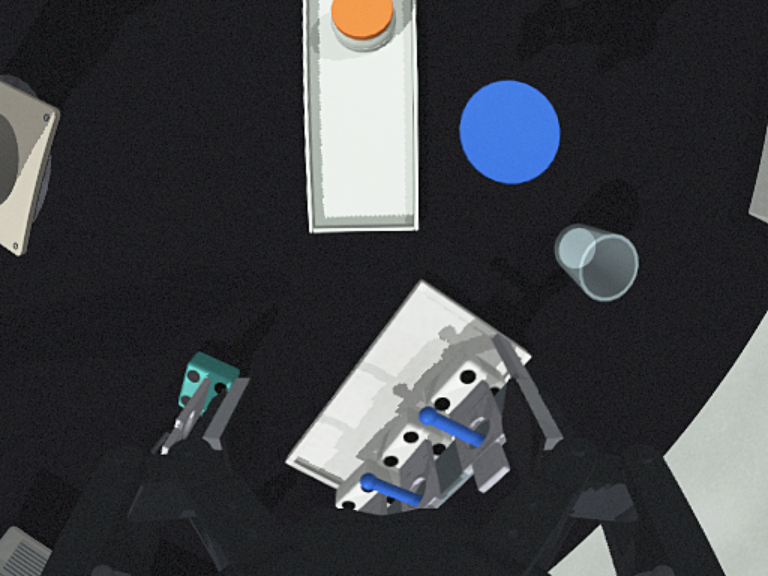

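Request:
{"name": "move_arm", "arguments": {
  "rows": "0.694 -0.062 0.3 0 0 0 -1;0.694 -0.062 0.3 0 0 0 -1;0.694 -0.062 0.3 0 0 0 -1;0.694 -0.062 0.3 0 0 0 -1;0.694 -0.062 0.3 0 0 0 -1;0.694 -0.062 0.6 0 0 0 -1;0.694 -0.062 0.6 0 0 0 -1;0.694 -0.062 0.6 0 0 0 -1;0.694 -0.062 0.6 0 0 0 -1"
}}

```text
clock: 3.42
eef_pos: [401.8, 322.2, 116.8]
tool_rot: [-3.134, 0.003, 2.072]
force: [-0.0, 0.3, 0.6]
width: 85.3
gripper_force: 0.0
```

```bash
python3 snap.py w3;python3 go.py 404,323,40,2.07;python3 - <<'E'
from h import *
d=load("w3.npy")
print("cap from w2",onz(load("w2.npy"),np.array((362,9))/1.5,60,load("w2.npy")["T"]), "tray corners",onz(load("w2.npy"),np.array([(311,232),(417,229)])/1.5,22,load("w2.npy")["T"]))
for st,c,m in blobs(d,(0,180,150),(18,255,255),60): print("orange",st,c, onz(d,c,60,d["T"]),onz(d,[(st[0],c[1]),(st[0]+st[2],c[1]),(c[0],st[1]),(c[0],st[1]+st[3])],60,d["T"]).round(0))
E
```

```text
at [403.3 323.3 119. ] rot [-3.138e+00  2.000e-03  2.071e+00] q [-0.42  0.61 -0.46  1.97  0.43  0.66 -0.66] t 3.5 F [ 0.2  1.  -0. ] w 85.5
404,323,40,2.07 -> -0.001 0.003 0.263 -0.002 0.001 0.001 rows 1.9
cap from w2 [[402.49756342 324.65871014  60.        ]] tray corners [[456.77408477 112.55267498  22.        ]
 [548.89798172 165.95744019  22.        ]]
orange [ 225  171   69   65 1508] [266.0596817  208.64787798] [[408.91421249 323.85090146  60.        ]] [[381. 308.  60.]
 [428. 334.  60.]
 [394. 350.  60.]
 [421. 303.  60.]]
```

Request:
{"name": "move_arm", "arguments": {
  "rows": "0 0 0.263 0 0 0 -1;0 0 0.263 0 0 0 -1;0 0 0.263 0 0 0 -1;0 0 0.263 0 0 0 -1;0 0 0.263 0 0 0 1;0 0 0.263 0 0 0 1;0 0 0.263 0 0 0 1;0 0 0.263 0 0 0 1;0 0 0.263 0 0 0 1;0 0 0.263 0 0 0 1;0 0 0.263 0 0 0 1;0 0 0.263 0 0 0 1"
}}

```text
clock: 4.47
eef_pos: [403.7, 327.2, 45.8]
tool_rot: [3.137, 0.0, 2.075]
force: [-4.7, -4.5, 29.6]
width: 0.2
gripper_force: 15.0
```

```bash
python3 go.py 404,323,120,2.07 585,302,120,2.07 585,302,43.5,2.07
```

```text
at [403.7 327.2  45.8] rot [3.137 0.    2.075] q [-0.49  0.73 -0.37  2.01  0.53  0.49 -0.75] t 4.5 F [-4.7 -4.5 29.6] w 0.2
404,323,120,2.07 -> -0.013 -0.005 -0.247 0.003 0.0 0.003 rows 1.8
585,302,120,2.07 -> -0.365 0.49 -0.245 0.003 0.0 0.003 rows 4.7
585,302,43.5,2.07 -> -0.365 0.489 0.01 0.003 0.0 0.003 rows 4.4
```

Request:
{"name": "move_arm", "arguments": {
  "rows": "0 0 -0.1 0 0 0 1;0 0 -0.25 0 0 0 1;0 0 -0.4 0 0 0 0;0 0 -0.5 0 0 0 -1;0 0 -0.5 0 0 0 -1;0 0 -0.5 0 0 0 -1"
}}

```text
clock: 4.97
eef_pos: [404.4, 327.2, 194.9]
tool_rot: [3.135, -0.001, 2.074]
force: [-0.4, -0.2, 0.2]
width: 48.0
gripper_force: 0.0
```

```bash
python3 snap.py w4; python3 go.py
```

```text
at [403.5 326.1 193.1] rot [3.139 0.    2.074] q [-0.36  0.51 -0.54  1.9   0.35  0.83 -0.59] t 5.0 F [0.3 0.3 0.1] w 55.8
```

View pics/w4.png

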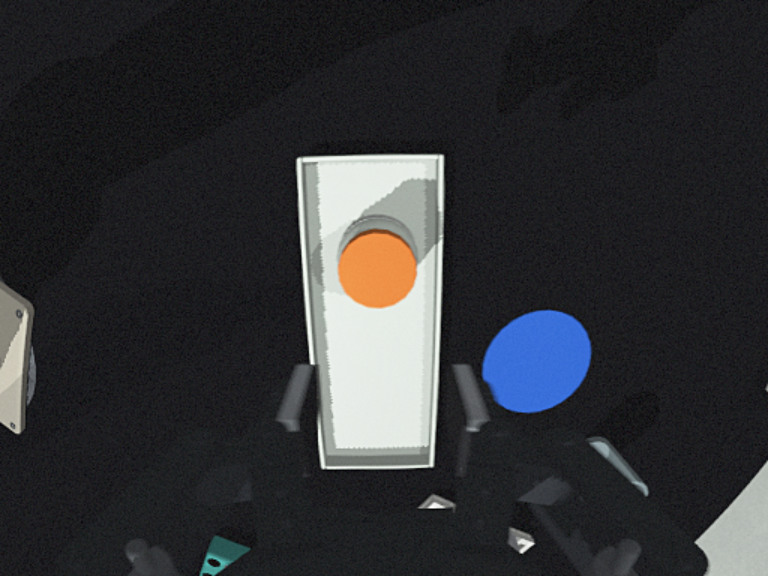

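```bash
python3 - <<'E'
from h import *
from cell import *
np.set_printoptions(suppress=True,precision=1)
d=load("w4.npy");T=d["T"]
print("tool",T[:3,3]); print("jar",onz(d,np.array((377,268.5))/1.5,60,T))
print("tray",onz(d,np.array([(298,158),(443,155),(433,467),(324,467)])/1.5,22,T).tolist())
a,b=get_image("scene"),get_image("side")
np.save("sc1.npy",a,allow_pickle=True);np.save("sd1.npy",b,allow_pickle=True)
for nm,q in(("scene",a),("side",b)):
  for st,c,m in blobs(q,(0,150,120),(18,255,255),40): print(nm,st,c,onz(q,c,60))
print("proj TCP into wrist",proj(d,T[:3,3]+[0,0,-14],T)*1.5)
E
python3 go.py
```

```text
tool [404.4 327.2 194.9]
jar [[400.8 325.4  60. ]]
tray [[313.02529807198385, 363.1292986801044, 22.0], [406.51687211907256, 416.37440185862056, 22.0], [549.0437043389131, 166.40564608516013, 22.0], [455.6629011645783, 115.41406794956788, 22.0]]
scene [  4   0  38  23 626] [21.6  8.8] [[-1284.6   505.5    60. ]]
scene [410  45  13  30 142] [415.9  56.7] [[ 695.7 1116.8   60. ]]
scene [422  47  13  31 142] [428.1  59.2] [[ 748.6 1123.7   60. ]]
scene [260 120  11  12 108] [265.1 125.6] [[406.5 324.1  60. ]]
scene [236 264  20  16 227] [245.3 272. ] [[ 712.7 -250.3   60. ]]
side [213 347  26  28 576] [225.9 360.6] [[401.9 326.4  60. ]]
proj TCP into wrist [[385.  345.5]]
at [402.6 325.3 191. ] rot [-3.140e+00  1.000e-03  2.074e+00] q [-0.36  0.52 -0.54  1.9   0.35  0.83 -0.59] t 5.1 F [-0.3  0.2 -0. ] w 70.1
```

Request:
{"name": "move_arm", "arguments": {
  "rows": "0 0 0.2 0 0 0 1;0 0 0.34 0 0 0 1;0 0 0.34 0 0 0 1;0 0 0.34 0 0 0 1;0 0 0.34 0 0 0 1;0 0 0.34 0 0 0 1;0 0 0.34 0 0 0 1;0 0 0.34 0 0 0 1;0 0 0.34 0 0 0 1"
}}

```text
clock: 5.87
eef_pos: [403.7, 326.6, 90.7]
tool_rot: [3.139, -0.0, 2.074]
force: [0.4, 0.3, 0.7]
width: 0.4
gripper_force: 0.0
```

Request:
{"name": "move_arm", "arguments": {
  "rows": "0 0 0.02 0 0 0 1;0 0 0.02 0 0 0 1;0 0 0.02 0 0 0 1;0 0 0.02 0 0 0 1"
}}

```text
clock: 6.2
eef_pos: [402.9, 326.1, 83.5]
tool_rot: [-3.141, 0.0, 2.074]
force: [0.3, -0.3, 0.2]
width: -0.0
gripper_force: 0.0
```

Request:
{"name": "move_arm", "arguments": {
  "rows": "0 0 0.02 0 0 0 1;0 0 0.02 0 0 0 1;0 0 0.02 0 0 0 1;0 0 0.02 0 0 0 1"
}}

```text
clock: 6.53
eef_pos: [402.9, 326.1, 77.3]
tool_rot: [-3.141, 0.0, 2.074]
force: [0.6, -0.2, -0.7]
width: 0.0
gripper_force: 0.0
```

Request:
{"name": "move_arm", "arguments": {
  "rows": "0 0 0.02 0 0 0 1;0 0 0.02 0 0 0 1;0 0 0.02 0 0 0 1"
}}

```text
clock: 6.78
eef_pos: [402.8, 325.9, 71.1]
tool_rot: [-3.141, 0.0, 2.074]
force: [0.1, -0.7, 0.3]
width: 0.2
gripper_force: 0.0
```

Request:
{"name": "move_arm", "arguments": {
  "rows": "0 0 0.02 0 0 0 1;0 0 0.02 0 0 0 1;0 0 0.02 0 0 0 1"
}}

```text
clock: 7.03
eef_pos: [402.7, 325.9, 65.1]
tool_rot: [-3.141, 0.0, 2.074]
force: [-0.9, -0.4, -0.3]
width: -0.2
gripper_force: 0.0
```

Request:
{"name": "move_arm", "arguments": {
  "rows": "0 0 0.02 0 0 0 1;0 0 0.02 0 0 0 1;0 0 0.02 0 0 0 1"
}}

```text
clock: 7.28
eef_pos: [402.8, 325.9, 59.2]
tool_rot: [-3.141, 0.0, 2.074]
force: [-0.7, 0.3, 0.3]
width: -0.1
gripper_force: 0.0
```

Request:
{"name": "move_arm", "arguments": {
  "rows": "0 0 0.02 0 0 0 1;0 0 0.02 0 0 0 1;0 0 0.02 0 0 0 1"
}}

```text
clock: 7.53
eef_pos: [402.8, 325.9, 53.2]
tool_rot: [-3.141, 0.0, 2.074]
force: [0.5, -0.5, 0.1]
width: -0.3
gripper_force: 0.0
```

```bash
python3 snap.py w5
python3 - <<'E'
from h import *
from cell import *
a,b=get_image("scene"),get_image("side")
np.save("sc2.npy",a,allow_pickle=True);np.save("sd2.npy",b,allow_pickle=True)
p=read_state()["eef_pos"]; print(p,proj(a,p),proj(b,p))
A=cv2.resize(a["img"][70:170,200:330],(520,400),interpolation=2);B=cv2.resize(b["img"][270:384,150:280],(456,400),interpolation=2)
cv2.imwrite("pics/c.png",cv2.resize(np.hstack([A,B])[:,:,::-1],(780,320)))
E
```

```text
[403.02173439 326.17759081  53.57627268] [[264.56890691 126.46396311]] [[225.76789189 361.18683755]]
```

View pics/c.png

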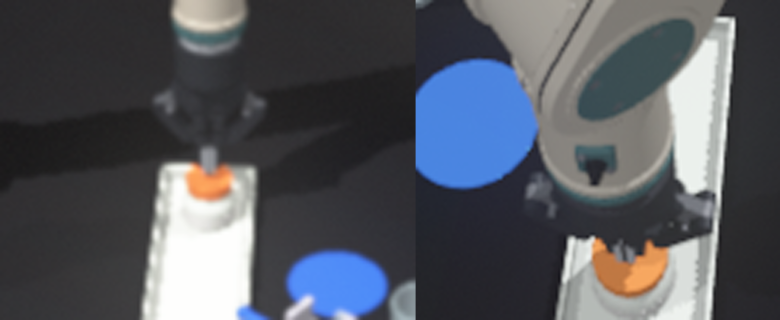

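Request:
{"name": "move_arm", "arguments": {
  "rows": "0 0 0.01 0 0 0 1;0 0 0.01 0 0 0 1;0 0 0.01 0 0 0 1"
}}

```text
clock: 7.93
eef_pos: [402.9, 326.1, 50.4]
tool_rot: [-3.141, 0.0, 2.074]
force: [-0.5, 0.4, 0.3]
width: 0.0
gripper_force: 0.0
```

Request:
{"name": "move_arm", "arguments": {
  "rows": "0 0 0.01 0 0 0 1;0 0 0.01 0 0 0 1;0 0 0.01 0 0 0 1"
}}

```text
clock: 8.18
eef_pos: [402.9, 326.0, 47.3]
tool_rot: [-3.141, 0.0, 2.074]
force: [-0.4, -0.5, -0.8]
width: -0.3
gripper_force: 0.0
```

Run:
```python
from h import *
d=load("w5.npy")
cv2.imwrite("pics/w5c.png",cv2.resize(d["img"][120:384,100:420,::-1],None,fx=2.2,fy=2.2))
```

```text
(no output)
```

View pics/w5c.png

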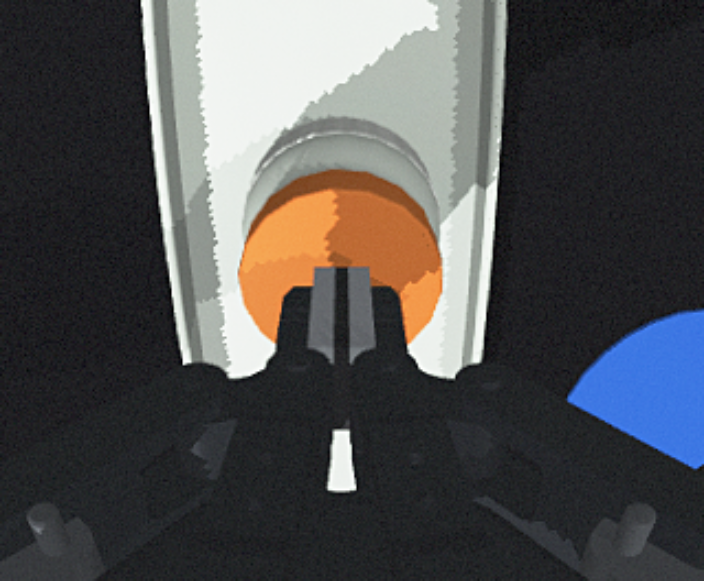

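Request:
{"name": "move_arm", "arguments": {
  "rows": "0 0 -0.1 0 0 0 -1;0 0 -0.1 0 0 0 -1;0 0 -0.1 0 0 0 -1;0 0 -0.1 0 0 0 -1;0 0 -0.1 0 0 0 -1;0 0 -0.1 0 0 0 -1;0 0 -0.1 0 0 0 -1;0 0 -0.1 0 0 0 -1;0 0 -0.1 0 0 0 -1;0 0 -0.1 0 0 0 -1;0 0 -0.1 0 0 0 -1;0 0 -0.1 0 0 0 -1"
}}

```text
clock: 9.18
eef_pos: [403.0, 326.1, 77.5]
tool_rot: [3.142, 0.0, 2.074]
force: [-0.6, 0.6, -0.3]
width: 85.3
gripper_force: 0.0
```

Request:
{"name": "move_arm", "arguments": {
  "rows": "0 0 0.1 0 0 0 -1;0 0 0.2 0 0 0 -1;0 0 0.26 0 0 0 -1;0 0 0.26 0 0 0 -1;0 0 0.26 0 0 0 -1;0 0 0.26 0 0 0 1;0 0 0.26 0 0 0 1;0 0 0.26 0 0 0 1;0 0 0.26 0 0 0 1;0 0 0.26 0 0 0 1;0 0 0.26 0 0 0 1"
}}

```text
clock: 10.1
eef_pos: [403.7, 326.8, 1.6]
tool_rot: [3.139, -0.0, 2.074]
force: [-1.2, -0.9, 9.0]
width: 58.9
gripper_force: 63.3
```

```bash
python3 go.py 404,324,60,2.07 585,302,60,2.07 585,302,0,2.07
```

```text
at [403.7 326.8   1.6] rot [ 3.139 -0.     2.074] q [-0.53  0.8  -0.31  2.02  0.6   0.4  -0.81] t 10.1 F [-1.2 -0.9  9. ] w 58.9
404,324,60,2.07 -> -0.009 -0.003 -0.195 0.002 -0.0 0.003 rows 1.4
585,302,60,2.07 -> -0.364 0.49 -0.194 0.002 -0.0 0.003 rows 4.6
585,302,0,2.07 -> -0.364 0.49 0.006 0.002 -0.0 0.003 rows 4.4
```

Request:
{"name": "move_arm", "arguments": {
  "rows": "0 0 -0.1 0 0 0 1;0 0 -0.19 0 0 0 1;0 0 -0.19 0 0 0 1;-0.364 0.49 -0.19 0 0 0 1;-0.364 0.49 -0.19 0 0 0 1;-0.364 0.49 -0.19 0 0 0 1;-0.364 0.49 -0.19 0 0 0 1;-0.364 0.49 -0.19 0 0 0 1;-0.364 0.49 -0.19 0 0 0 1;-0.364 0.49 -0.19 0 0 0 1;-0.364 0.49 -0.19 0 0 0 1"
}}

```text
clock: 11.02
eef_pos: [582.7, 301.7, 56.4]
tool_rot: [-3.14, -0.001, 2.075]
force: [0.2, -0.3, -1.1]
width: 58.6
gripper_force: 66.6
```

```bash
python3 go.py 585,302,8,2.07 585,302,1,2.07
```

```text
at [582.7 301.7  56.4] rot [-3.140e+00 -1.000e-03  2.075e+00] q [-0.25  0.87 -0.47  1.61  0.5   0.79 -0.44] t 11.0 F [ 0.2 -0.3 -1.1] w 58.6
585,302,8,2.07 -> -0.003 0.007 0.161 -0.001 -0.001 0.003 rows 1.2
585,302,1,2.07 -> -0.003 0.007 0.185 -0.001 -0.001 0.003 rows 1.3
```

Request:
{"name": "move_arm", "arguments": {
  "rows": "-0.003 0.007 0.08 0 0 0 1;-0.003 0.007 0.14 0 0 0 1;-0.003 0.007 0.165 0 0 0 1;-0.003 0.007 0.175 0 0 0 1;-0.003 0.007 0.182 0 0 0 1;-0.003 0.007 0.185 0 0 0 1;-0.003 0.007 0.185 0 0 0 1"
}}

```text
clock: 11.6
eef_pos: [586.9, 302.2, 1.9]
tool_rot: [3.14, -0.0, 2.075]
force: [-0.7, 0.2, -1.6]
width: 58.7
gripper_force: 66.6
```

Request:
{"name": "move_arm", "arguments": {
  "rows": "0 0 0 0 0 0 0.4;0 0 0 0 0 0 0;0 0 0 0 0 0 -0.5;0 0 0 0 0 0 -1;0 0 0 0 0 0 -1;0 0 0 0 0 0 -1;0 0 0 0 0 0 -1;0 0 -0.3 0 0 0 -1;0 0 -0.6 0 0 0 -1;0 0 -0.6 0 0 0 -1;0 0 -0.6 0 0 0 -1;0 0 -0.6 0 0 0 -1"
}}

```text
clock: 12.6
eef_pos: [589.3, 304.1, 188.1]
tool_rot: [3.131, -0.001, 2.074]
force: [1.4, 1.3, 0.7]
width: 85.3
gripper_force: 0.0
```

```bash
python3 go.py 600,50,250,1.466
python3 - <<'E'
from h import *
from cell import *
a,b=get_image("scene"),get_image("side"); np.save("sc3.npy",a,allow_pickle=True);np.save("sd3.npy",b,allow_pickle=True)
for nm,q in(("scene",a),("side",b)):
  for st,c,m in blobs(q,(0,150,120),(18,255,255),40): print(nm,st,c,onz(q,c,63))
E
```

```text
at [589.3 304.1 188.1] rot [ 3.131e+00 -1.000e-03  2.074e+00] q [-0.21  0.72 -0.55  1.5   0.41  1.02 -0.36] t 12.6 F [1.4 1.3 0.7] w 85.3
600,50,250,1.466 -> -0.759 -0.375 -0.211 0.006 -0.003 0.387 rows 6.3
scene [  4   0  38  23 624] [21.60737179  8.83653846] [[-1277.34495772   501.59139488    63.        ]]
scene [410  45  13  30 140] [415.94285714  56.60714286] [[ 696.94750104 1112.04111      63.        ]]
scene [422  47  13  31 144] [428.18055556  59.18055556] [[ 749.96083336 1117.90785514   63.        ]]
scene [298 141  17  12 161] [305.75776398 146.24223602] [[592.29905524 296.08423742  63.        ]]
scene [236 264  20  17 232] [245.30603448 272.06896552] [[ 714.18992391 -252.09248766   63.        ]]
side [155 289  24  26 482] [166.02904564 301.21784232] [[585.40180819 302.0448482   63.        ]]
```

```bash
python3 go.py 678,47.3,215,1.465 678,47.3,146,1.465
```

```text
at [588.7 303.2 185.4] rot [ 3.134 -0.     2.074] q [-0.21  0.72 -0.54  1.51  0.41  1.02 -0.36] t 12.7 F [ 0.5 -0.  -0.2] w 85.3
678,47.3,215,1.465 -> -0.891 -0.15 -0.1 0.005 -0.002 0.388 rows 6.5
678,47.3,146,1.465 -> -0.891 -0.151 0.13 0.005 -0.002 0.388 rows 6.6
```

Request:
{"name": "move_arm", "arguments": {
  "rows": "-0.1 0 -0.1 0 0 0.05 0;-0.891 -0.15 -0.1 0.005 0 0.388 0;-0.891 -0.15 -0.1 0.005 0 0.388 0;-0.891 -0.15 -0.1 0.005 0 0.388 0;-0.891 -0.15 -0.1 0.005 0 0.388 0;-0.891 -0.15 -0.1 0.005 0 0.388 0;-0.891 -0.15 -0.1 0.005 0 0.388 0;-0.891 -0.15 -0.1 0.005 0 0.388 0;-0.891 -0.15 -0.1 0.005 0 0.388 0;-0.891 -0.15 -0.1 0.005 0 0.388 0;-0.891 -0.15 -0.1 0.005 0 0.388 0"
}}

```text
clock: 13.62
eef_pos: [675.2, 48.0, 210.2]
tool_rot: [-3.132, 0.001, 1.467]
force: [-0.4, 0.7, -0.4]
width: 42.8
gripper_force: 0.0
```

```bash
python3 snap.py w6; python3 go.py 678,47.3,146,1.465
```

```text
at [675.4  48.1 210.5] rot [-3.133e+00  1.000e-03  1.468e+00] q [ 0.11  0.7  -0.4   1.42  0.29  1.09 -0.45] t 13.7 F [-0.3 -0.6  0.2] w 42.8
678,47.3,146,1.465 -> -0.002 0.011 0.215 -0.006 0.001 0.002 rows 1.5
```

View pics/w6.png

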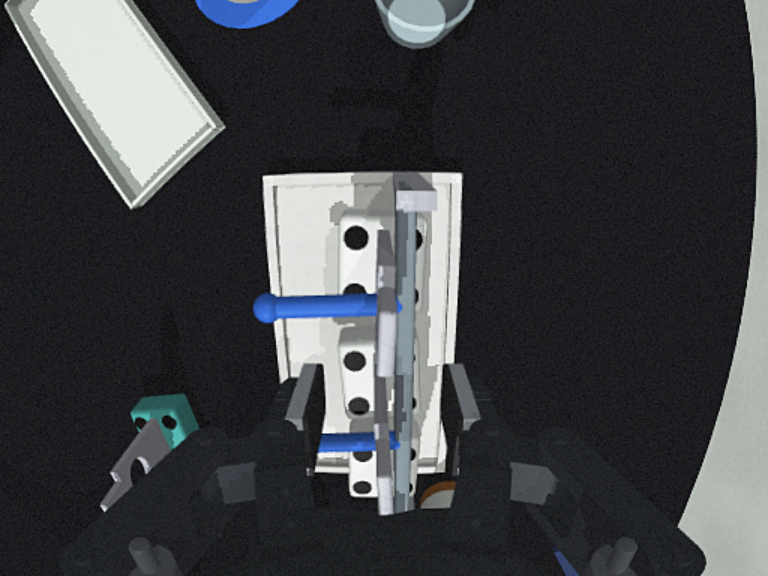

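Run:
```python
from h import *
np.set_printoptions(suppress=True,precision=1)
d=load("w6.npy");T=d["T"]
for nm,z,p in (("tip3",156,(265,307)),("tab near end L",200.5,(378,376)),("tab near end R",200.5,(394,376)),("tab far end",200.5,(387,305)),("post top",155,(417,200)),("tray",22,[(134,207),(223,128)]),("tip",156,(385,345))): print(nm,onz(d,np.array(p)/1.5,z,T).tolist())
```

```text
tip3 [[612.2228630282609, 55.87259819430861, 156.0]]
tab near end L [[670.9044424133748, 34.87556289546143, 200.5]]
tab near end R [[677.8461008051457, 34.18611358655518, 200.5]]
tab far end [[678.107546602567, 67.46712782884762, 200.5]]
post top [[696.2485648230523, 102.76940847555588, 155.0]]
tray [[460.01175544872535, 112.48565709832401, 22.0], [556.3040185083271, 162.77532619282434, 22.0]]
tip [[673.0653649053063, 28.173193598085973, 156.0]]
```

Request:
{"name": "move_arm", "arguments": {
  "rows": "0.004 0.002 0.1 0 0 0 0;0.004 0.002 0.2 -0.005 0 0 0;0.004 0.002 0.215 -0.005 0 0 0;0.004 0.002 0.215 -0.005 0 0 0;0.004 0.002 0.215 -0.005 0 0 1;0.004 0.002 0.215 -0.005 0 0 1;0.004 0.002 0.215 -0.005 0 0 1;0.004 0.002 0.215 -0.005 0 0 1;0.004 0.002 0.215 -0.005 0 0 1;0.004 0.002 0.215 -0.005 0 0 1"
}}

```text
clock: 14.5
eef_pos: [677.1, 47.4, 148.4]
tool_rot: [3.139, 0.001, 1.465]
force: [-2.7, 0.4, 6.5]
width: 7.0
gripper_force: 60.4
```

```bash
python3 go.py 676,49,157,1.465 577,60,166,1.465
```

```text
at [677.1  47.4 148.4] rot [3.139e+00 1.000e-03 1.465e+00] q [ 0.1   0.76 -0.38  1.49  0.32  0.95 -0.48] t 14.5 F [-2.7  0.4  6.5] w 7.0
676,49,157,1.465 -> 0.005 -0.004 -0.029 0.002 0.001 -0.0 rows 0.2
577,60,166,1.465 -> 0.006 -0.336 -0.059 0.002 0.001 -0.0 rows 2.5
```

Request:
{"name": "move_arm", "arguments": {
  "rows": "0 0 -0.02 0 0 0 1;0 0 -0.042 0 0 0 1;0 0 -0.042 0 0 0 1;0 0 -0.042 0 0 0 1;0 -0.06 -0.047 0 0 0 1;0 -0.12 -0.052 0 0 0 1;0 -0.18 -0.058 0 0 0 1;0 -0.24 -0.063 0 0 0 1;0 -0.3 -0.068 0 0 0 1;0 -0.35 -0.072 0 0 0 1;0 -0.35 -0.072 0 0 0 1;0 -0.35 -0.072 0 0 0 1"
}}

```text
clock: 15.5
eef_pos: [571.8, 57.9, 168.2]
tool_rot: [3.141, 0.003, 1.465]
force: [0.6, -0.9, -3.8]
width: 7.0
gripper_force: 59.5
```

```bash
python3 go.py 480,190,170,2.093 387,342,170,2.093; python3 snap.py w7;  python3 - <<'E'
from h import *
from cell import *
a=get_image("side");crop(a,130,80,330,300,2.5,"pics/s4.png")
E
```

```text
at [571.8  57.9 168.2] rot [3.141e+00 3.000e-03 1.465e+00] q [ 0.1   0.6  -0.4   1.77  0.3   0.83 -0.54] t 15.5 F [ 0.6 -0.9 -3.8] w 7.0
480,190,170,2.093 -> 0.406 -0.351 -0.007 -0.0 0.002 -0.4 rows 5.0
387,342,170,2.093 -> 0.877 -0.712 -0.009 -0.0 0.002 -0.4 rows 8.1
```

View pics/s4.png

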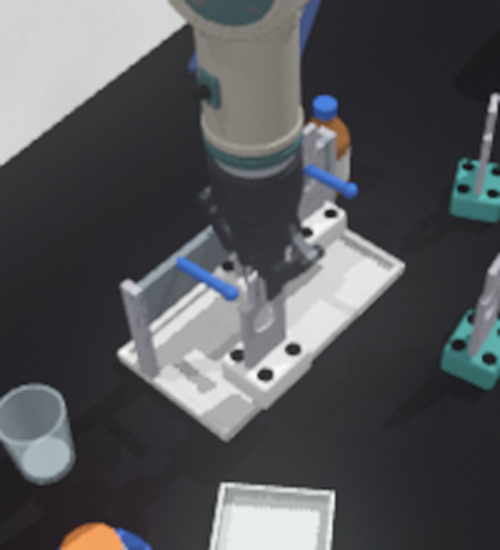

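Request:
{"name": "move_arm", "arguments": {
  "rows": "0.2 -0.2 -0.01 0 0 -0.1 1;0.406 -0.351 -0.01 0 0 -0.3 1;0.877 -0.712 -0.009 0 0 -0.4 1;0.877 -0.712 -0.009 0 0 -0.4 1;0.877 -0.712 -0.009 0 0 -0.4 1;0.877 -0.712 -0.009 0 0 -0.4 1;0.877 -0.712 -0.009 0 0 -0.4 1;0.877 -0.712 -0.009 0 0 -0.4 1;0.877 -0.712 -0.009 0 0 -0.4 1;0.877 -0.712 -0.009 0 0 -0.4 1;0.877 -0.712 -0.009 0 0 -0.4 1;0.877 -0.712 -0.009 0 0 -0.4 1"
}}

```text
clock: 16.6
eef_pos: [388.8, 341.0, 169.7]
tool_rot: [-3.14, 0.003, 2.091]
force: [-0.2, -0.5, -3.2]
width: 7.5
gripper_force: 59.7
```

```bash
python3 go.py 387,342,120,2.093 387,342,108,2.093; python3 snap.py w8
python3 - <<'E'
from h import *
d=load("w8.npy")
m=cv2.inRange(cv2.cvtColor(d["img"],cv2.COLOR_RGB2HSV),np.array((0,0,150)),np.array((180,60,255)))
n,l,st,c=cv2.connectedComponentsWithStats(m)
for i in range(1,n):
    if st[i,4]>1500:
        r=cv2.minAreaRect(cv2.findNonZero((l==i).astype(np.uint8)));print(st[i],onz(d,cv2.boxPoints(r),22,d["T"]).round(0).tolist())
E
```

```text
at [388.8 341.  169.7] rot [-3.140e+00  3.000e-03  2.091e+00] q [-0.39  0.55 -0.57  1.92  0.41  0.79 -0.67] t 16.6 F [-0.2 -0.5 -3.2] w 7.5
387,342,120,2.093 -> 0.006 -0.003 0.166 -0.001 0.002 -0.001 rows 1.2
387,342,108,2.093 -> 0.007 -0.003 0.206 -0.001 0.002 -0.001 rows 1.5
[  203   120   105   164 10942] [[311.0, 365.0, 22.0], [404.0, 420.0, 22.0], [516.0, 253.0, 22.0], [402.0, 186.0, 22.0]]
[ 456  328   56   56 1537] [[833.0, 281.0, 22.0], [1025.0, 332.0, 22.0], [1352.0, 186.0, 22.0], [1025.0, 154.0, 22.0]]
```

Request:
{"name": "move_arm", "arguments": {
  "rows": "0.007 -0.008 0.1 0 0 0 1;0.007 -0.008 0.16 0 0 0 1;0.007 -0.008 0.18 0 0 0 1;0.007 -0.008 0.195 0 0 0 1;0.007 -0.008 0.205 0 0 0 1;0.007 -0.008 0.207 0 0 0 1;0.007 -0.008 0.207 0 0 0 1"
}}

```text
clock: 17.23
eef_pos: [385.2, 342.8, 108.8]
tool_rot: [3.141, 0.002, 2.092]
force: [0.5, -0.5, -2.2]
width: 7.5
gripper_force: 59.9
```

Request:
{"name": "move_arm", "arguments": {
  "rows": "0 0 0 0 0 0 0.7;0 0 0 0 0 0 0.3;0 0 0 0 0 0 0;0 0 0 0 0 0 0;0 0 0 0 0 0 0;0 0 -0.15 0 0 0 0;0 0 -0.36 0 0 0 0;0 0 -0.36 0 0 0 0;0 0 -0.36 0 0 0 0;0 0 -0.36 0 0 0 0"
}}

```text
clock: 18.07
eef_pos: [385.1, 343.6, 217.4]
tool_rot: [3.139, 0.002, 2.093]
force: [-0.3, -0.7, -0.5]
width: 42.3
gripper_force: 0.0
```

```bash
python3 go.py 560,100,220,1.465 667,-40.5,215,1.465
python3 - <<'E'
from h import *
from cell import *
a,b=get_image("scene"),get_image("side"); np.save("sc5.npy",a,allow_pickle=True);np.save("sd5.npy",b,allow_pickle=True)
crop(a,220,90,340,190,5,"pics/s5.png")
E
```

```text
at [385.1 343.6 217.4] rot [3.139e+00 2.000e-03 2.093e+00] q [-0.36  0.49 -0.61  1.87  0.36  0.89 -0.63] t 18.1 F [-0.3 -0.7 -0.5] w 42.3
560,100,220,1.465 -> -0.994 0.101 -0.006 0.002 0.001 0.4 rows 7.2
667,-40.5,215,1.465 -> -1.578 0.176 0.011 0.002 0.001 0.4 rows 11.4
```

Request:
{"name": "move_arm", "arguments": {
  "rows": "-0.2 0.02 -0.006 0 0 0.08 0;-0.994 0.101 -0.006 0 0 0.4 0;-0.994 0.101 -0.006 0 0 0.4 0;-0.994 0.101 -0.006 0 0 0.4 0;-0.994 0.101 -0.006 0 0 0.4 0;-0.994 0.101 -0.006 0 0 0.4 0;-0.994 0.101 -0.006 0 0 0.4 0;-0.994 0.101 -0.006 0 0 0.4 0;-0.994 0.101 -0.006 0 0 0.4 0;-0.994 0.101 -0.006 0 0 0.4 0"
}}

```text
clock: 19.0
eef_pos: [558.3, 99.3, 216.7]
tool_rot: [-3.139, 0.003, 1.463]
force: [-0.2, 0.9, 0.1]
width: 42.5
gripper_force: 0.0
```

```bash
python3 go.py 667.5,-41,215,1.465 667.5,-41,147,1.465
```

```text
at [558.3  99.3 216.7] rot [-3.139e+00  3.000e-03  1.463e+00] q [ 0.04  0.53 -0.41  1.74  0.26  0.93 -0.58] t 19.0 F [-0.2  0.9  0.1] w 42.5
667.5,-41,215,1.465 -> -0.426 0.412 0.006 -0.002 0.002 -0.001 rows 4.3
667.5,-41,147,1.465 -> -0.425 0.413 0.232 -0.002 0.002 -0.001 rows 4.6
```

Request:
{"name": "move_arm", "arguments": {
  "rows": "-0.426 0.412 0 0 0.002 0 0;-0.426 0.412 0 0 0.002 0 0;-0.426 0.412 0 0 0.002 0 0;-0.426 0.412 0 0 0.002 0 0;-0.426 0.412 0 0 0.002 0 0;-0.426 0.412 0 0 0.002 0 0;-0.426 0.412 0 0 0.002 0 0"
}}

```text
clock: 19.58
eef_pos: [667.7, -38.4, 217.6]
tool_rot: [-3.139, -0.002, 1.466]
force: [-0.4, 0.6, -0.1]
width: 42.9
gripper_force: 0.0
```

```bash
python3 go.py 667.5,-41,147,1.465; python3 snap.py w9
python3 - <<'E'
from h import *
d=load("w9.npy"); b=[x for x in blobs(d,(105,170,100),(118,255,255),30)]
for st,c,m in b:
    ys,xs=np.where(m); i=xs<xs.min()+9; print(st,onz(d,(xs[i].mean()+.5,ys[i].mean()+.5),156,d["T"]).round(1))
E
```

```text
at [667.7 -38.4 217.6] rot [-3.139e+00 -2.000e-03  1.466e+00] q [ 0.24  0.68 -0.4   1.44  0.28  1.08 -0.31] t 19.6 F [-0.4  0.6 -0.1] w 42.9
667.5,-41,147,1.465 -> -0.009 0.001 0.235 -0.001 -0.001 0.001 rows 1.7
[ 161   83  105   21 1429] [[609.3  55.9 156. ]]
[ 170  197   77   19 1021] [[601.2 -33.8 156. ]]
[259 197   6  13  52] [[672.  -38.7 156. ]]
[212 287  39  13 426] [[ 621.9 -125.5  156. ]]
```

Request:
{"name": "move_arm", "arguments": {
  "rows": "-0.008 0 0.12 0 0 0 0;-0.008 0 0.22 0 0 0 0;-0.008 0 0.235 0 0 0 0;-0.008 0 0.235 0 0 0 0;-0.008 0 0.235 0 0 0 1;-0.008 0 0.235 0 0 0 1;-0.008 0 0.235 0 0 0 1;-0.008 0 0.235 0 0 0 1;-0.008 0 0.235 0 0 0 1;-0.008 0 0.235 0 0 0 1"
}}

```text
clock: 20.47
eef_pos: [668.5, -42.1, 150.3]
tool_rot: [3.14, -0.001, 1.465]
force: [-3.9, 0.9, 6.0]
width: 6.6
gripper_force: 63.5
```

Request:
{"name": "move_arm", "arguments": {
  "rows": "0 0 -0.02 0 0 0 1;0 0 -0.04 0 0 0 1;0 0 -0.04 0 0 0 1;0 0 -0.04 0 0 0 1;0 -0.06 -0.045 0 0 0 1;0 -0.12 -0.05 0 0 0 1;0 -0.18 -0.056 0 0 0 1;0 -0.24 -0.061 0 0 0 1;0 -0.3 -0.066 0 0 0 1;0 -0.35 -0.07 0 0 0 1;0 -0.35 -0.07 0 0 0 1;0 -0.35 -0.07 0 0 0 1"
}}

```text
clock: 21.47
eef_pos: [564.4, -31.9, 169.5]
tool_rot: [3.14, -0.001, 1.465]
force: [0.2, -0.1, -1.0]
width: 7.4
gripper_force: 62.2
```

```bash
python3 go.py 520,110,170,2.0  430,266.5,170,2.093
```

```text
at [564.4 -31.9 169.5] rot [ 3.140e+00 -1.000e-03  1.465e+00] q [ 0.26  0.58 -0.39  1.8   0.29  0.81 -0.38] t 21.5 F [ 0.2 -0.1 -1. ] w 7.4
520,110,170,2.0 -> 0.455 -0.197 -0.002 0.001 -0.0 -0.341 rows 4.3
430,266.5,170,2.093 -> 0.942 -0.551 -0.002 0.001 -0.0 -0.4 rows 7.8
```

Request:
{"name": "move_arm", "arguments": {
  "rows": "0.2 -0.1 0 0 0 -0.1 1;0.942 -0.551 0 0 0 -0.4 1;0.942 -0.551 0 0 0 -0.4 1;0.942 -0.551 0 0 0 -0.4 1;0.942 -0.551 0 0 0 -0.4 1;0.942 -0.551 0 0 0 -0.4 1;0.942 -0.551 0 0 0 -0.4 1;0.942 -0.551 0 0 0 -0.4 1;0.942 -0.551 0 0 0 -0.4 1;0.942 -0.551 0 0 0 -0.4 1;0.942 -0.551 0 0 0 -0.4 1"
}}

```text
clock: 22.38
eef_pos: [430.7, 266.9, 169.2]
tool_rot: [3.14, -0.0, 2.093]
force: [0.5, 0.3, -2.2]
width: 6.8
gripper_force: 62.2
```

```bash
python3 go.py 430,266.5,109,2.093; python3 snap.py w10
```

```text
at [430.7 266.9 169.2] rot [ 3.14  -0.     2.093] q [-0.23  0.54 -0.56  1.95  0.4   0.77 -0.5 ] t 22.4 F [ 0.5  0.3 -2.2] w 6.8
430,266.5,109,2.093 -> -0.0 -0.003 0.201 0.001 -0.0 -0.0 rows 1.4
```

View pics/w10.png

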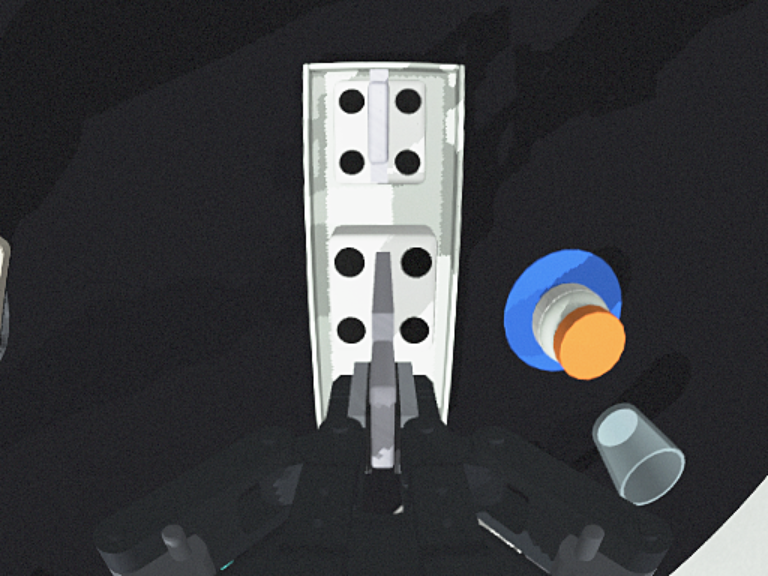

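Request:
{"name": "move_arm", "arguments": {
  "rows": "0 -0.003 0.1 0 0 0 1;0 -0.003 0.16 0 0 0 1;0 -0.003 0.18 0 0 0 1;0 -0.003 0.193 0 0 0 1;0 -0.003 0.2 0 0 0 1;0 -0.003 0.2 0 0 0 1;0 -0.003 0.2 0 0 0 1"
}}

```text
clock: 23.02
eef_pos: [430.0, 266.4, 110.3]
tool_rot: [3.139, -0.0, 2.092]
force: [0.0, 0.2, 0.7]
width: 6.8
gripper_force: 62.6
```

Request:
{"name": "move_arm", "arguments": {
  "rows": "0 0 0.003 0 0 0 0.7;0 0 0.003 0 0 0 0.3;0 0 0 0 0 0 0;0 0 0 0 0 0 0;0 0 0 0 0 0 0;0 0 -0.15 0 0 0 0;0 0 -0.36 0 0 0 0;0 0 -0.36 0 0 0 0;0 0 -0.36 0 0 0 0;0 0 -0.36 0 0 0 0"
}}

```text
clock: 23.85
eef_pos: [429.7, 266.7, 218.8]
tool_rot: [3.137, -0.0, 2.093]
force: [-0.4, -0.9, -0.6]
width: 42.6
gripper_force: 0.0
```

```bash
python3 go.py 560,50,220,1.465 657.5,-130.5,220,1.465
```

```text
at [429.7 266.7 218.8] rot [ 3.137 -0.     2.093] q [-0.19  0.47 -0.61  1.9   0.35  0.87 -0.45] t 23.9 F [-0.4 -0.9 -0.6] w 42.6
560,50,220,1.465 -> -0.843 0.016 -0.004 0.003 -0.001 0.4 rows 6.1
657.5,-130.5,220,1.465 -> -1.526 -0.002 -0.004 0.003 -0.001 0.4 rows 11.0
```

Request:
{"name": "move_arm", "arguments": {
  "rows": "-0.2 0 -0.006 0 0 0.08 0;-0.843 0.016 -0.006 0 0 0.4 0;-0.843 0.016 -0.006 0 0 0.4 0;-0.843 0.016 -0.006 0 0 0.4 0;-0.843 0.016 -0.006 0 0 0.4 0;-0.843 0.016 -0.006 0 0 0.4 0;-0.843 0.016 -0.006 0 0 0.4 0;-0.843 0.016 -0.006 0 0 0.4 0;-0.843 0.016 -0.006 0 0 0.4 0;-0.843 0.016 -0.006 0 0 0.4 0"
}}

```text
clock: 24.68
eef_pos: [557.8, 51.3, 218.2]
tool_rot: [-3.14, -0.002, 1.468]
force: [0.1, 0.5, -0.2]
width: 42.8
gripper_force: 0.0
```

```bash
python3 go.py 657.5,-130.5,220,1.465
```

```text
at [557.8  51.3 218.2] rot [-3.140e+00 -2.000e-03  1.468e+00] q [ 0.13  0.52 -0.41  1.76  0.25  0.92 -0.49] t 24.7 F [ 0.1  0.5 -0.2] w 42.8
657.5,-130.5,220,1.465 -> -0.569 0.393 -0.007 -0.001 -0.001 0.002 rows 5.0
```

Request:
{"name": "move_arm", "arguments": {
  "rows": "-0.569 0.393 0 0 0 0.002 0;-0.569 0.393 0 0 0 0.002 0;-0.569 0.393 0 0 0 0.002 0;-0.569 0.393 0 0 0 0.002 0;-0.569 0.393 0 0 0 0.002 0;-0.569 0.393 0 0 0 0.002 0;-0.569 0.393 0 0 0 0.002 0;-0.569 0.393 0 0 0 0.002 0"
}}

```text
clock: 25.35
eef_pos: [657.9, -130.1, 218.5]
tool_rot: [-3.141, -0.003, 1.464]
force: [0.2, 0.4, 1.2]
width: 42.9
gripper_force: 0.0
```

```bash
python3 go.py 657.5,-130.5,147,1.465; python3 snap.py w11
python3 - <<'E'
from h import *
d=load("w11.npy"); b=[x for x in blobs(d,(105,170,100),(118,255,255),30)]
for st,c,m in b:
    ys,xs=np.where(m); i=xs<xs.min()+9; print(st,onz(d,(xs[i].mean()+.5,ys[i].mean()+.5),156,d["T"]).round(1))
E
```

```text
at [ 657.9 -130.1  218.5] rot [-3.141e+00 -3.000e-03  1.464e+00] q [ 0.37  0.68 -0.39  1.44  0.27  1.08 -0.17] t 25.4 F [0.2 0.4 1.2] w 42.9
657.5,-130.5,147,1.465 -> -0.002 -0.001 0.238 -0.001 -0.002 -0.001 rows 1.7
[ 162   81  105   21 1438] [[600.7 -33.7 156. ]]
[ 171  194   80   19 1113] [[ 592.6 -123.5  156. ]]
```

Request:
{"name": "move_arm", "arguments": {
  "rows": "-0.002 0 0.12 0 0 0 0;-0.002 0 0.22 0 0 0 0;-0.002 0 0.235 0 0 0 0;-0.002 0 0.235 0 0 0 0;-0.002 0 0.235 0 0 0 1;-0.002 0 0.235 0 0 0 1;-0.002 0 0.235 0 0 0 1;-0.002 0 0.235 0 0 0 1;-0.002 0 0.235 0 0 0 1;-0.002 0 0.235 0 0 0 1"
}}

```text
clock: 26.23
eef_pos: [659.3, -133.2, 150.5]
tool_rot: [3.138, -0.001, 1.461]
force: [-1.6, 0.6, 6.9]
width: 7.2
gripper_force: 61.0
```

Request:
{"name": "move_arm", "arguments": {
  "rows": "0 0 -0.02 0 0 0 1;0 0 -0.04 0 0 0 1;0 0 -0.04 0 0 0 1;0 0 -0.04 0 0 0 1;0 -0.06 -0.045 0 0 0 1;0 -0.12 -0.05 0 0 0 1;0 -0.18 -0.056 0 0 0 1;0 -0.24 -0.061 0 0 0 1;0 -0.3 -0.066 0 0 0 1;0 -0.35 -0.07 0 0 0 1;0 -0.35 -0.07 0 0 0 1;0 -0.35 -0.07 0 0 0 1"
}}

```text
clock: 27.23
eef_pos: [553.7, -122.1, 169.5]
tool_rot: [3.141, -0.001, 1.461]
force: [-0.3, -0.7, -0.8]
width: 7.1
gripper_force: 59.9
```

```bash
python3 go.py 510,50,200,1.8 474,190,200,2.093
```

```text
at [ 553.7 -122.1  169.5] rot [ 3.141e+00 -1.000e-03  1.461e+00] q [ 0.42  0.59 -0.39  1.79  0.29  0.82 -0.22] t 27.2 F [-0.3 -0.7 -0.8] w 7.1
510,50,200,1.8 -> 0.555 -0.207 -0.101 0.001 -0.0 -0.216 rows 4.3
474,190,200,2.093 -> 1.005 -0.378 -0.101 0.001 -0.0 -0.402 rows 7.8
```

Request:
{"name": "move_arm", "arguments": {
  "rows": "0.1 -0.08 -0.03 0 0 -0.02 1;0.3 -0.2 -0.05 0 0 -0.1 1;1 -0.378 -0.05 0 0 -0.402 1;1 -0.378 -0.05 0 0 -0.402 1;1 -0.378 -0.05 0 0 -0.402 1;1 -0.378 -0.05 0 0 -0.402 1;1 -0.378 -0.05 0 0 -0.402 1;1 -0.378 -0.05 0 0 -0.402 1;1 -0.378 -0.05 0 0 -0.402 1;1 -0.378 -0.05 0 0 -0.402 1;1 -0.378 -0.05 0 0 -0.402 1;1 -0.378 -0.05 0 0 -0.402 1"
}}

```text
clock: 28.23
eef_pos: [474.7, 187.1, 184.3]
tool_rot: [3.141, 0.0, 2.09]
force: [0.1, -0.1, -1.9]
width: 7.1
gripper_force: 59.9
```

```bash
python3 go.py 474,189.5,109,2.093; python3 snap.py w12
python3 - <<'E'
from h import *
d=load("w12.npy")
h=blobs(d,(0,0,0),(180,255,60),30)
for st,c,m in h:
    if 40<st[4]<1500 and st[1]<384: print(st,c.round(0),onz(d,c,39,d["T"]).round(0))
E
```

```text
at [474.7 187.1 184.3] rot [3.141 0.    2.09 ] q [-0.04  0.52 -0.57  1.92  0.38  0.81 -0.3 ] t 28.2 F [ 0.1 -0.1 -1.9] w 7.1
474,189.5,109,2.093 -> 0.008 0.002 0.251 0.0 0.0 -0.002 rows 1.8
[229  13  16  15 185] [236.  20.] [[376. 320.  39.]]
[265  13  15  15 184] [272.  20.] [[407. 338.  39.]]
[230  61  16  15 194] [238.  68.] [[402. 276.  39.]]
[266  61  16  15 192] [273.  68.] [[433. 294.  39.]]
[231 100  15  15 182] [238. 107.] [[422. 242.  39.]]
[266 100  16  15 191] [273. 107.] [[453. 259.  39.]]
[223 162  20  19 298] [232. 171.] [[450. 179.  39.]]
[268 162  20  20 310] [277. 171.] [[491. 203.  39.]]
[225 209  18  17 247] [234. 217.] [[476. 134.  39.]]
[267 209  19  17 253] [276. 217.] [[517. 157.  39.]]
```

Request:
{"name": "move_arm", "arguments": {
  "rows": "0.008 0.002 0.1 0 0 0 1;0.008 0.002 0.19 0 0 0 1;0.008 0.002 0.225 0 0 0 1;0.008 0.002 0.24 0 0 0 1;0.008 0.002 0.248 0 0 0 1;0.008 0.002 0.251 0 0 0 1;0.008 0.002 0.251 0 0 0 1"
}}

```text
clock: 28.87
eef_pos: [472.8, 189.9, 110.9]
tool_rot: [-3.141, 0.001, 2.091]
force: [-4.8, -1.6, 7.2]
width: 7.1
gripper_force: 61.3
```

Request:
{"name": "move_arm", "arguments": {
  "rows": "0 0 0.003 0 0 0 0.7;0 0 0.003 0 0 0 0.3;0 0 0 0 0 0 0;0 0 0 0 0 0 0;0 0 0 0 0 0 0;0 0 -0.15 0 0 0 0;0 0 -0.36 0 0 0 0;0 0 -0.36 0 0 0 0;0 0 -0.36 0 0 0 0;0 0 -0.36 0 0 0 0"
}}

```text
clock: 29.7
eef_pos: [474.2, 191.3, 218.7]
tool_rot: [3.137, 0.0, 2.092]
force: [-0.2, -0.2, -0.4]
width: 43.1
gripper_force: 0.0
```

```bash
python3 go.py 450,-60,250,1.3
python3 - <<'E'
from h import *
from cell import *
a,b=get_image("scene"),get_image("side")
for nm,q in(("scene",a),("side",b)):
  for st,c,m in blobs(q,(80,100,60),(97,255,255),100): print(nm,"teal",st,c.round(1),onz(q,c,25).round(0))
crop(b,130,60,370,384,1.7,"pics/s6.png")
E
```

```text
at [474.2 191.3 218.7] rot [3.137 0.    2.092] q [-0.02  0.48 -0.61  1.88  0.35  0.88 -0.27] t 29.7 F [-0.2 -0.2 -0.4] w 43.1
450,-60,250,1.3 -> -0.686 -0.487 -0.106 0.003 -0.001 0.505 rows 6.3
scene teal [180 201  29  23 342] [194.9 212.9] [[ 442. -134.   25.]]
scene teal [163 262  30  28 454] [179.5 277.4] [[ 557. -343.   25.]]
side teal [310 143  23  26 381] [321.  156.8] [[ 537. -324.   25.]]
side teal [306 203  32  33 486] [321.3 221.2] [[ 420. -110.   25.]]
```

Request:
{"name": "move_arm", "arguments": {
  "rows": "-0.1 -0.05 -0.1 0 0 0.05 0;-0.686 -0.487 -0.106 0 0 0.335 0;-0.686 -0.487 -0.106 0 0 0.335 0;-0.686 -0.487 -0.106 0 0 0.335 0;-0.686 -0.487 -0.106 0 0 0.335 0;-0.686 -0.487 -0.106 0 0 0.335 0;-0.686 -0.487 -0.106 0 0 0.335 0;-0.686 -0.487 -0.106 0 0 0.335 0;-0.686 -0.487 -0.106 0 0 0.335 0;-0.686 -0.487 -0.106 0 0 0.335 0"
}}

```text
clock: 30.63
eef_pos: [448.9, -58.9, 248.1]
tool_rot: [-3.141, -0.002, 1.568]
force: [0.8, 0.7, 0.8]
width: 42.8
gripper_force: 0.0
```

```bash
cat > holes.py <<'E'
import sys
from h import *
d=load(sys.argv[1]+".npy"); hsv=cv2.cvtColor(d["img"],cv2.COLOR_RGB2HSV)
m=cv2.inRange(hsv,np.array((80,90,50)),np.array((97,255,255)))
n,l,st,c=cv2.connectedComponentsWithStats(m)
for i in range(1,n):
    if st[i,4]<300: continue
    mi=(l==i).astype(np.uint8)*255; cs,hi=cv2.findContours(mi,cv2.RETR_CCOMP,cv2.CHAIN_APPROX_NONE)
    print("teal",st[i],onz(d,c[i],35,d["T"]).round(0))
    for k,q in enumerate(cs):
        if hi[0][k][3]>=0 and len(q)>15:
            M=q.reshape(-1,2).mean(0); print("  hole",len(q),M.round(1),onz(d,M,35,d["T"]).round(1))
    hull=cv2.convexHull(np.vstack(cs)); r=cv2.minAreaRect(hull); print("  rect@25",onz(d,cv2.boxPoints(r),25,d["T"]).round(0).tolist())
E
python3 snap.py w13; python3 holes.py w13; python3 go.py 424,-121,240,1.6
```

```text
teal [ 213  175   48   56 1497] [[ 425. -109.   35.]]
  hole 34 [251.4 219.9] [[ 442.4 -139.5   35. ]]
  hole 35 [222.2 193.8] [[ 403.8 -101.7   35. ]]
  hole 36 [249.1 192.1] [[439.7 -99.3  35. ]]
  rect@25 [[390.0, -82.0, 25.0], [451.0, -78.0, 25.0], [457.0, -156.0, 25.0], [392.0, -162.0, 25.0]]
teal [287 299  18  40 353] [[ 513. -315.   35.]]
  rect@25 [[494.0, -295.0, 25.0], [515.0, -285.0, 25.0], [547.0, -372.0, 25.0], [523.0, -384.0, 25.0]]
at [449.1 -58.5 248.3] rot [-3.141e+00 -2.000e-03  1.570e+00] q [ 0.43  0.33 -0.47  1.98  0.19  0.87 -0.15] t 30.7 F [-0.1  0.3 -0.3] w 42.8
424,-121,240,1.6 -> -0.209 -0.083 0.027 -0.0 -0.001 -0.019 rows 1.6
```

View pics/w13.png

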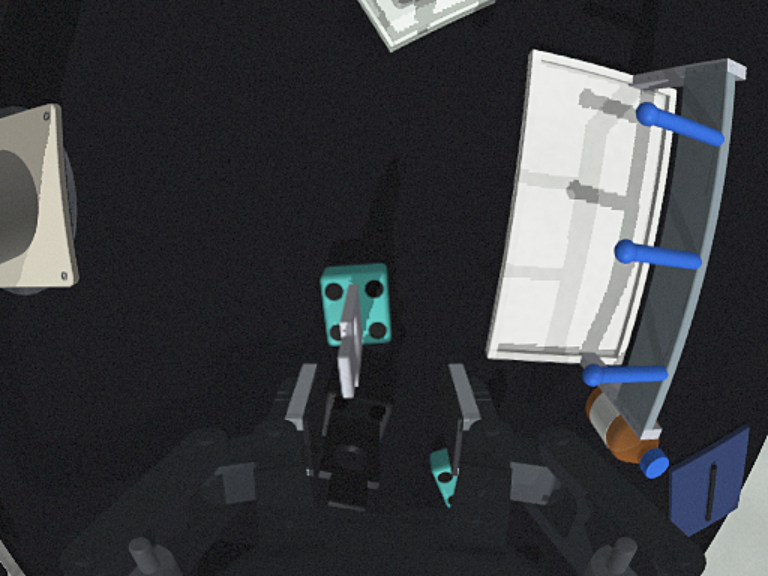

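```bash
python3 go.py 423.1,-120.6,180,1.638 423.1,-120.6,107.5,1.638
```

```text
at [449.1 -58.5 248.3] rot [-3.141e+00 -2.000e-03  1.570e+00] q [ 0.43  0.33 -0.47  1.98  0.19  0.87 -0.15] t 30.7 F [-0.1  0.3 -0.3] w 42.8
423.1,-120.6,180,1.638 -> -0.208 -0.086 0.227 -0.0 -0.001 -0.044 rows 2.3
423.1,-120.6,107.5,1.638 -> -0.208 -0.086 0.469 -0.0 -0.001 -0.044 rows 3.7
```

Request:
{"name": "move_arm", "arguments": {
  "rows": "-0.208 -0.086 0 0 0 -0.044 0;-0.208 -0.086 0.1 0 0 -0.044 0;-0.208 -0.086 0.227 0 0 -0.044 0;-0.208 -0.086 0.227 0 0 -0.044 0;-0.208 -0.086 0.227 0 0 -0.044 0;-0.208 -0.086 0.227 0 0 -0.044 0"
}}

```text
clock: 31.18
eef_pos: [424.7, -120.7, 181.8]
tool_rot: [3.139, -0.001, 1.639]
force: [0.3, 0.0, 0.5]
width: 42.9
gripper_force: 0.0
```

```bash
python3 go.py 423.1,-120.6,107.5,1.638
```

```text
at [ 424.7 -120.7  181.8] rot [ 3.139e+00 -1.000e-03  1.639e+00] q [ 0.53  0.41 -0.43  2.1   0.26  0.68 -0.  ] t 31.2 F [0.3 0.  0.5] w 42.9
423.1,-120.6,107.5,1.638 -> 0.0 -0.006 0.248 0.001 -0.001 0.001 rows 1.8
```

Request:
{"name": "move_arm", "arguments": {
  "rows": "0 -0.004 0.12 0 0 0 0;0 -0.004 0.22 0 0 0 0;0 -0.004 0.246 0 0 0 0;0 -0.004 0.246 0 0 0 0;0 -0.004 0.246 0 0 0 1;0 -0.004 0.246 0 0 0 1;0 -0.004 0.246 0 0 0 1;0 -0.004 0.246 0 0 0 1;0 -0.004 0.246 0 0 0 1;0 -0.004 0.246 0 0 0 1"
}}

```text
clock: 32.02
eef_pos: [424.2, -122.7, 108.6]
tool_rot: [3.136, 0.0, 1.636]
force: [0.7, 1.1, 7.9]
width: 6.8
gripper_force: 60.5
```

```bash
python3 go.py
```

```text
at [ 424.2 -122.7  108.6] rot [3.136 0.    1.636] q [ 0.46  0.53 -0.34  2.18  0.38  0.48 -0.11] t 32.0 F [0.7 1.1 7.9] w 6.8
```

Request:
{"name": "move_arm", "arguments": {
  "rows": "0 0 -0.1 0 0 0 1;0 0 -0.2 0 0 0 1;0 0 -0.2 0 0 0 1;0 0 -0.2 0 0 0 1;0 0 -0.2 0 0 0 1"
}}

```text
clock: 32.43
eef_pos: [421.3, -122.9, 166.8]
tool_rot: [3.141, -0.0, 1.635]
force: [0.0, 0.2, -3.4]
width: 7.1
gripper_force: 59.5
```

```bash
python3 go.py 500,-60,170,1.465
```

```text
at [ 421.3 -122.9  166.8] rot [ 3.141 -0.     1.635] q [ 0.53  0.43 -0.42  2.12  0.29  0.64 -0.03] t 32.4 F [ 0.   0.2 -3.4] w 7.1
500,-60,170,1.465 -> 0.192 0.275 -0.011 0.0 -0.0 0.108 rows 2.4
```

```bash
python3 go.py 490,56,169,1.465 577,57,169,1.465
```

```text
at [ 421.3 -122.9  166.8] rot [ 3.141 -0.     1.635] q [ 0.53  0.43 -0.42  2.12  0.29  0.64 -0.03] t 32.4 F [ 0.   0.2 -3.4] w 7.1
490,56,169,1.465 -> 0.58 0.267 -0.007 0.0 -0.0 0.108 rows 4.6
577,57,169,1.465 -> 0.565 0.557 -0.007 0.0 -0.0 0.108 rows 5.7
```

Request:
{"name": "move_arm", "arguments": {
  "rows": "0.58 0.267 -0.01 0 0 0.108 1;0.58 0.267 -0.01 0 0 0.108 1;0.58 0.267 -0.01 0 0 0.108 1;0.58 0.267 -0.01 0 0 0.108 1;0.565 0.4 -0.008 0 0 0.108 1;0.565 0.5 -0.008 0 0 0.108 1;0.565 0.557 -0.008 0 0 0.108 1;0.565 0.557 -0.008 0 0 0.108 1;0.565 0.557 -0.008 0 0 0.108 1;0.565 0.557 -0.008 0 0 0.108 1;0.565 0.557 -0.008 0 0 0.108 1"
}}

```text
clock: 33.35
eef_pos: [575.7, 56.8, 168.6]
tool_rot: [-3.139, 0.0, 1.466]
force: [0.4, 0.6, -1.2]
width: 7.0
gripper_force: 59.7
```

```bash
python3 go.py 676.6,46.2,162.4,1.465; python3 snap.py w14; python3 holes.py w14
python3 - <<'E'
from h import *
np.set_printoptions(suppress=True,precision=1)
d=load("w14.npy")
for st,c,m in blobs(d,(105,170,100),(118,255,255),30):
    ys,xs=np.where(m); i=xs<xs.min()+10; print(st,onz(d,(xs[i].mean()+.5,ys[i].mean()+.5),156,d["T"]).round(1))
E
```

```text
at [575.7  56.8 168.6] rot [-3.139  0.     1.466] q [ 0.08  0.6  -0.35  1.76  0.27  0.83 -0.5 ] t 33.4 F [ 0.4  0.6 -1.2] w 7.0
676.6,46.2,162.4,1.465 -> -0.0 0.338 0.02 -0.002 0.0 0.001 rows 2.4
teal [ 218  151   73   83 3708] [[572.  48.  35.]]
  hole 54 [275.5 219.9] [[591.6   8.7  35. ]]
  hole 53 [233.7 219.8] [[546.7  13.5  35. ]]
  hole 56 [276.5 174.5] [[596.8  59.1  35. ]]
  hole 56 [232.5 174.5] [[551.9  63.7  35. ]]
  rect@25 [[539.0, 88.0, 25.0], [613.0, 80.0, 25.0], [607.0, -14.0, 25.0], [525.0, -5.0, 25.0]]
[225   0  31   3  58] [[575.9 198.8 156. ]]
[ 303  212  107   26 1762] [[609.7  55.6 156. ]]
```

Run:
```python
from h import *
np.set_printoptions(suppress=True,precision=1)
d=load("w14.npy");p=[(275.5,219.9),(233.7,219.8),(276.5,174.5),(232.5,174.5)]
for z in (90,94,97,100):
    q=onz(d,p,z,d["T"]);print(z,q.mean(0),np.linalg.norm(q[0]-q[1]),np.linalg.norm(q[2]-q[3]),np.linalg.norm(q[0]-q[2]),np.linalg.norm(q[1]-q[3]))
# same on bench, w13 (z=35): spacings
e=load("w13.npy");q=onz(e,[(251.4,219.9),(222.2,193.8),(249.1,192.1)],35,e["T"]);print(np.linalg.norm(q[1]-q[2]),np.linalg.norm(q[0]-q[2]))
```

```text
90 [574.1  55.7  90. ] 36.69350442336277 36.60848679753773 41.15606689115873 41.08845664362552
94 [574.2  57.1  94. ] 36.07833079342974 35.99473850438602 40.46607754669376 40.39960079791051
97 [574.4  58.2  97. ] 35.61695057098001 35.534427284522174 39.94858553834504 39.88295891362425
100 [574.5  59.2 100. ] 35.15557034853027 35.07411606465845 39.43109352999632 39.36631702933799
35.93718025757465 40.21800036181952
```

Request:
{"name": "move_arm", "arguments": {
  "rows": "0.005 0.03 -0.004 0 0 0 1;0.005 0.08 -0.004 0 0 0 1;0.005 0.13 -0.003 0 0 0 1;0.005 0.18 0.002 0 0 0 1;0.005 0.23 0.006 0 0 0 1;0.005 0.28 0.01 0 0 0 1;0.005 0.32 0.014 0 0 0 1;0.005 0.335 0.015 0 0 0 1;0.005 0.335 0.015 0 0 0 1;0.005 0.335 0.015 0 0 0 1"
}}

```text
clock: 34.23
eef_pos: [676.9, 48.4, 164.9]
tool_rot: [-3.141, -0.001, 1.466]
force: [-0.2, 0.2, -2.7]
width: 6.8
gripper_force: 59.7
```

```bash
python3 go.py 676.6,47.5,164,1.465; python3 snap.py w15
python3 - <<'E'
from h import *
np.set_printoptions(suppress=True,precision=1)
d=load("w15.npy"); hsv=cv2.cvtColor(d["img"],cv2.COLOR_RGB2HSV)
crop(d,100,100,430,384,2,"pics/w15c.png")
E
python3 holes.py w15
```

```text
at [676.9  48.4 164.9] rot [-3.141e+00 -1.000e-03  1.466e+00] q [ 0.08  0.74 -0.34  1.47  0.28  0.98 -0.44] t 34.2 F [-0.2  0.2 -2.7] w 6.8
676.6,47.5,164,1.465 -> -0.003 -0.001 0.003 -0.0 -0.0 0.001 rows 0.0
teal [ 219  151   42   69 1700] [[657.  49.  35.]]
  hole 56 [232.5 174.5] [[653.8  56.3  35. ]]
  rect@25 [[642.0, 80.0, 25.0], [684.0, 76.0, 25.0], [676.0, 0.0, 25.0], [631.0, 5.0, 25.0]]
teal [278 153  13  80 653] [[705.  33.  35.]]
  rect@25 [[694.0, -18.0, 25.0], [703.0, 72.0, 25.0], [715.0, 70.0, 25.0], [707.0, -19.0, 25.0]]
```

Request:
{"name": "move_arm", "arguments": {
  "rows": "0 0.007 0 0 0 0 1;0 0.007 0 0 0 0 1;0 0.007 0 0 0 0 1"
}}

```text
clock: 34.53
eef_pos: [678.0, 48.5, 165.1]
tool_rot: [-3.139, -0.0, 1.467]
force: [-6.2, -0.0, 0.2]
width: 7.3
gripper_force: 60.1
```

Request:
{"name": "move_arm", "arguments": {
  "rows": "0 0.005 0 0 0 0 1;0 0.005 0 0 0 0 1;0 0.005 0 0 0 0 1"
}}

```text
clock: 34.78
eef_pos: [678.3, 48.6, 164.6]
tool_rot: [-3.136, -0.0, 1.467]
force: [-7.8, 0.5, 0.7]
width: 7.1
gripper_force: 60.2
```

Request:
{"name": "move_arm", "arguments": {
  "rows": "0 -0.006 0 0 0 0 1;0 -0.006 0.015 0 0 0 1;0 -0.006 0.03 0 0 0 1;0 -0.006 0.03 0 0 0 1;0 -0.006 0.03 0 0 0 1"
}}

```text
clock: 35.2
eef_pos: [678.0, 49.0, 155.1]
tool_rot: [-3.139, -0.001, 1.467]
force: [-4.7, 1.7, -4.0]
width: 7.1
gripper_force: 59.2
```

Request:
{"name": "move_arm", "arguments": {
  "rows": "0 0 0.006 0 0 0 1;0 0 0.006 0 0 0 1;0 0 0.006 0 0 0 1"
}}

```text
clock: 35.45
eef_pos: [678.0, 49.0, 154.0]
tool_rot: [-3.139, -0.001, 1.467]
force: [-6.5, 0.8, -1.7]
width: 7.2
gripper_force: 60.0
```

Request:
{"name": "move_arm", "arguments": {
  "rows": "0 -0.003 0.005 0 0 0 1;0 -0.003 0.005 0 0 0 1;0 -0.003 0.005 0 0 0 1"
}}

```text
clock: 35.7
eef_pos: [678.0, 49.0, 153.0]
tool_rot: [-3.141, -0.001, 1.467]
force: [-5.4, 1.0, -0.4]
width: 7.1
gripper_force: 60.0
```

Request:
{"name": "move_arm", "arguments": {
  "rows": "0 0 0 0 0 0 0.9;0 0 0 0 0 0 0.8;0 0 0 0 0 0 0.7;0 0 0 0 0 0 0.6;0 0 0 0 0 0 0.4;0 0 0 0 0 0 0.2;0 0 0 0 0 0 0;0 0 0 0 0 0 0;0 0 0 0 0 0 0;0 0 0 0 0 0 0"
}}

```text
clock: 36.53
eef_pos: [678.8, 48.3, 152.8]
tool_rot: [3.141, -0.001, 1.466]
force: [-0.6, 0.2, 0.2]
width: 43.0
gripper_force: 0.0
```

Request:
{"name": "move_arm", "arguments": {
  "rows": "0 0 -0.06 0 0 0 0;0 0 -0.15 0 0 0 0;0 0 -0.3 0 0 0 0;0 0 -0.3 0 0 0 0;0 0 -0.3 0 0 0 0;0 0 -0.3 0 0 0 0"
}}

```text
clock: 37.03
eef_pos: [678.6, 48.2, 243.0]
tool_rot: [3.14, -0.001, 1.466]
force: [-1.1, -0.5, -0.7]
width: 42.9
gripper_force: 0.0
```

```bash
python3 go.py 540,-220,250,1.3; python3 snap.py w16
python3 - <<'E'
from h import *
from cell import *
b=get_image("side");np.save("sd7.npy",b,allow_pickle=True)
for st,c,m in blobs(b,(80,100,60),(97,255,255),80): print("teal",st,c.round(1),onz(b,c,70).round(0))
E
python3 holes.py w16
```

```text
at [678.6  48.2 243. ] rot [ 3.140e+00 -1.000e-03  1.466e+00] q [ 0.09  0.67 -0.36  1.38  0.24  1.14 -0.41] t 37.0 F [-1.1 -0.5 -0.7] w 42.9
540,-220,250,1.3 -> -0.937 -0.366 -0.024 0.001 -0.001 0.106 rows 7.2
teal [310 143  23  26 383] [320.9 156.8] [[ 520. -280.   70.]]
teal [193 201  31  25 324] [209.1 214.2] [[655.  66.  70.]]
teal [ 220  137   38   48 1176] [[655.  55.  35.]]
  hole 41 [229.3 153.7] [[646.8  63.4  35. ]]
  rect@25 [[637.0, 85.0, 25.0], [684.0, 79.0, 25.0], [677.0, 17.0, 25.0], [628.0, 22.0, 25.0]]
```

Request:
{"name": "move_arm", "arguments": {
  "rows": "-0.1 -0.05 -0.02 0 0 0.02 0;-0.937 -0.366 -0.024 0 0 0.106 0;-0.937 -0.366 -0.024 0 0 0.106 0;-0.937 -0.366 -0.024 0 0 0.106 0;-0.937 -0.366 -0.024 0 0 0.106 0;-0.937 -0.366 -0.024 0 0 0.106 0;-0.937 -0.366 -0.024 0 0 0.106 0;-0.937 -0.366 -0.024 0 0 0.106 0;-0.937 -0.366 -0.024 0 0 0.106 0;-0.937 -0.366 -0.024 0 0 0.106 0;-0.937 -0.366 -0.024 0 0 0.106 0"
}}

```text
clock: 38.05
eef_pos: [540.2, -218.4, 248.9]
tool_rot: [-3.141, -0.002, 1.301]
force: [0.5, 0.5, 0.5]
width: 42.4
gripper_force: 0.0
```

```bash
python3 snap.py w17; python3 holes.py w17;python3 - <<'E'
from h import *
d=load("w16.npy"); print(onz(d,(229.3,153.7),79.5,d["T"]))
E
python3 go.py
```

```text
teal [ 247  203   60   53 1274] [[ 542. -314.   35.]]
  hole 33 [280.2 221.7] [[ 550.2 -308.4   35. ]]
  rect@25 [[496.0, -305.0, 25.0], [555.0, -280.0, 25.0], [584.0, -356.0, 25.0], [521.0, -386.0, 25.0]]
[[651.61932404  71.60289046  79.5       ]]
at [ 540.6 -217.9  249.1] rot [-3.141e+00 -2.000e-03  1.302e+00] q [ 0.55  0.51 -0.33  1.66  0.18  1.01 -0.11] t 38.1 F [-0.   1.   0.6] w 43.1
```

Run:
```python
from h import *
d=load("w6.npy"); print("white3",onz(d,np.array([(356,238),(355,291)])/1.5,79.5,d["T"]))
d=load("w16.npy"); print("teal",onz(d,(229.3,153.7),79.5,d["T"]))
from cell import *
a,b=get_image("scene"),get_image("side");np.save("sd8.npy",b,allow_pickle=True)
for n,q in (("sc",a),("sd",b),("sd7",load("sd7.npy"))):
  for st,c,m in blobs(q,(80,100,60),(97,255,255),30): print(n,"teal",st,c.round(1),onz(q,c,70).round(0))
A=cv2.resize(a["img"][150:260,160:340],(540,330),interpolation=2);B=cv2.resize(b["img"][90:260,150:290],(272,330),interpolation=2)
cv2.imwrite("pics/e.png",np.hstack([A,B])[:,:,::-1][:,:800])
# holes in teal seen from side
m=cv2.inRange(cv2.cvtColor(b["img"],cv2.COLOR_RGB2HSV),np.array((80,90,50)),np.array((97,255,255)))
cs,hi=cv2.findContours(m,cv2.RETR_CCOMP,cv2.CHAIN_APPROX_NONE)
for k,q in enumerate(cs):
    if hi[0][k][3]>=0 and len(q)>5: M=q.reshape(-1,2).mean(0);print("hole",len(q),M,onz(b,M,79.5).round(0))
s0=load("side0.npy"); print("white holes side0",onz(s0,np.array([(130+159/2.1,100+237/2.1),(130+184/2.1,100+217/2.1)]),79.5).round(0))
```

```text
white3 [[657.70708269  71.42987431  79.5       ]
 [652.5179788   34.44476738  79.5       ]]
teal [[651.61932404  71.60289046  79.5       ]]
sc teal [284 193  20  17 167] [293.7 201.4] [[694.  37.  70.]]
sc teal [163 262  30  28 451] [179.3 277.4] [[ 583. -364.   70.]]
sd teal [310 143  23  26 381] [320.9 156.8] [[ 520. -280.   70.]]
sd teal [192 200  32  25 302] [207.4 213.2] [[660.  66.  70.]]
sd7 teal [310 143  23  26 383] [320.9 156.8] [[ 520. -280.   70.]]
sd7 teal [193 201  31  25 324] [209.1 214.2] [[655.  66.  70.]]
hole 6 [506.5 288. ] [[ -15. -142.   80.]]
hole 6 [505.  282.5] [[  -9. -154.   80.]]
hole 14 [506.71428571 277.85714286] [[ -10. -169.   80.]]
hole 11 [502.27272727 275.18181818] [[   0. -170.   80.]]
hole 12 [505.91666667 273.58333333] [[  -6. -179.   80.]]
hole 9 [501.77777778 272.22222222] [[   3. -177.   80.]]
hole 19 [207.21052632 213.15789474] [[656.  71.  80.]]
hole 10 [326.5 157. ] [[ 503. -279.   80.]]
hole 11 [314.72727273 155.18181818] [[ 534. -267.   79.]]
hole 10 [328.5 148.1] [[ 516. -315.   80.]]
hole 11 [316.72727273 146.36363636] [[ 548. -302.   80.]]
white holes side0 [[659.  73.  80.]
 [654.  31.  80.]]
```

```bash
python3 go.py 539.9,-333.3,185,1.923
```

```text
at [ 540.8 -217.9  249.4] rot [-3.141e+00 -2.000e-03  1.303e+00] q [ 0.55  0.51 -0.33  1.66  0.18  1.01 -0.11] t 38.2 F [0.6 0.1 0. ] w 42.8
539.9,-333.3,185,1.923 -> -0.372 0.099 0.214 0.0 -0.001 -0.395 rows 5.0
```

Request:
{"name": "move_arm", "arguments": {
  "rows": "-0.372 0.099 0 0 0 -0.395 0;-0.372 0.099 0 0 0 -0.395 0;-0.372 0.099 0 0 0 -0.395 0;-0.372 0.099 0.1 0 0 -0.395 0;-0.372 0.099 0.2 0 0 -0.395 0;-0.372 0.099 0.214 0 0 -0.395 0;-0.372 0.099 0.214 0 0 -0.395 0;-0.372 0.099 0.214 0 0 -0.395 0"
}}

```text
clock: 38.87
eef_pos: [540.1, -334.3, 186.3]
tool_rot: [3.14, -0.0, 1.919]
force: [0.9, -0.1, 0.9]
width: 42.4
gripper_force: 0.0
```

```bash
python3 go.py 539.9,-333.3,108,1.923; python3 snap.py w18; python3 holes.py w18
```

```text
at [ 540.1 -334.3  186.3] rot [ 3.14  -0.     1.919] q [ 0.78  0.67 -0.45  1.58  0.33  0.97  0.57] t 38.9 F [ 0.9 -0.1  0.9] w 42.4
539.9,-333.3,108,1.923 -> 0.003 0.0 0.261 0.001 -0.0 -0.003 rows 1.9
teal [ 228  138   56   66 2374] [[ 538. -328.   35.]]
  hole 41 [272.3 191.8] [[ 563.9 -346.4   35. ]]
  hole 40 [240. 192.] [[ 530.4 -358.8   35. ]]
  hole 44 [272.9 156.2] [[ 550.2 -308.7   35. ]]
  hole 42 [239.  156.5] [[ 516.3 -321.4   35. ]]
  rect@25 [[522.0, -380.0, 25.0], [498.0, -308.0, 25.0], [555.0, -288.0, 25.0], [582.0, -358.0, 25.0]]
```

Request:
{"name": "move_arm", "arguments": {
  "rows": "0.002 0 0.12 0 0 0 0;0.002 0 0.22 0 0 0 0;0.002 0 0.26 0 0 0 0;0.002 0 0.26 0 0 0 0;0.002 0 0.26 0 0 0 1;0.002 0 0.26 0 0 0 1;0.002 0 0.26 0 0 0 1;0.002 0 0.26 0 0 0 1;0.002 0 0.26 0 0 0 1;0.002 0 0.26 0 0 0 1"
}}

```text
clock: 39.75
eef_pos: [540.9, -335.2, 109.7]
tool_rot: [3.137, 0.003, 1.92]
force: [1.4, 0.5, 6.3]
width: 7.1
gripper_force: 61.6
```

Request:
{"name": "move_arm", "arguments": {
  "rows": "0 0 -0.1 0 0 0 1;0 0 -0.2 0 0 0 1;0 0 -0.2 0 0 0 1;0 0 -0.2 0 0 0 1;0 0 -0.2 0 0 0 1"
}}

```text
clock: 40.17
eef_pos: [537.6, -334.6, 166.8]
tool_rot: [-3.141, -0.001, 1.92]
force: [-1.4, -0.1, -2.8]
width: 7.0
gripper_force: 60.2
```

```bash
python3 go.py 500,-230,170,1.7 500,-115,170,1.465 558,-120,170,1.465
```

```text
at [ 537.6 -334.6  166.8] rot [-3.141e+00 -1.000e-03  1.920e+00] q [ 0.78  0.69 -0.45  1.6   0.35  0.93  0.56] t 40.2 F [-1.4 -0.1 -2.8] w 7.0
500,-230,170,1.7 -> 0.37 0.002 -0.01 -0.001 -0.001 0.14 rows 2.7
500,-115,170,1.465 -> 0.731 0.133 -0.01 -0.001 -0.001 0.29 rows 5.3
558,-120,170,1.465 -> 0.649 0.309 -0.01 -0.001 -0.001 0.29 rows 5.2
```

Request:
{"name": "move_arm", "arguments": {
  "rows": "0.2 0.04 -0.01 0 0 0.05 1;0.66 0.27 -0.01 0 0 0.29 1;0.66 0.27 -0.01 0 0 0.29 1;0.66 0.27 -0.01 0 0 0.29 1;0.66 0.27 -0.01 0 0 0.29 1;0.66 0.27 -0.01 0 0 0.29 1;0.649 0.309 -0.01 0 0 0.29 1;0.649 0.309 -0.01 0 0 0.29 1;0.649 0.309 -0.01 0 0 0.29 1;0.649 0.309 -0.01 0 0 0.29 1"
}}

```text
clock: 41.0
eef_pos: [557.7, -121.1, 169.5]
tool_rot: [-3.139, -0.0, 1.463]
force: [-1.2, -0.4, -2.3]
width: 6.8
gripper_force: 60.1
```

```bash
python3 go.py 658,-131,164,1.465; python3 snap.py w19; python3 holes.py w19 | tee o.txt
python3 - <<'E'
from h import *
import re
np.set_printoptions(suppress=True,precision=1)
d=load("w19.npy");p=[tuple(map(float,re.search(r"\[([\d.]+)\s+([\d.]+)\s*\]",l).groups())) for l in open("o.txt") if "hole" in l]
for z in (92,95,98):
    q=onz(d,p,z,d["T"]);print(z,q.mean(0),[round(float(np.linalg.norm(q[i]-q[j])),1) for i in range(len(q)) for j in range(i)])
for st,c,m in blobs(d,(105,170,100),(118,255,255),30):
    ys,xs=np.where(m); i=xs<xs.min()+10; print(st,onz(d,(xs[i].mean()+.5,ys[i].mean()+.5),156,d["T"]).round(1))
E
```

```text
at [ 557.7 -121.1  169.5] rot [-3.139 -0.     1.463] q [ 0.37  0.58 -0.32  1.78  0.24  0.82 -0.17] t 41.0 F [-1.2 -0.4 -2.3] w 6.8
658,-131,164,1.465 -> 0.003 0.336 0.018 -0.001 -0.0 -0.001 rows 2.4
teal [ 324    0   64   39 1433] [[670.  33.  35.]]
  hole 52 [345.9  11.1] [[665.6  44.4  35. ]]
  rect@25 [[647.0, 60.0, 25.0], [719.0, 63.0, 25.0], [713.0, 18.0, 25.0], [642.0, 18.0, 25.0]]
teal [ 219  151   72   83 3734] [[ 554. -131.   35.]]
  hole 53 [275.7 220.1] [[ 573.6 -169.9   35. ]]
  hole 53 [233.8 219.8] [[ 528.5 -164.8   35. ]]
  hole 58 [276.9 175.2] [[ 579.1 -119.9   35. ]]
  hole 56 [232.9 175. ] [[ 534.2 -114.9   35. ]]
  rect@25 [[508.0, -184.0, 25.0], [522.0, -90.0, 25.0], [596.0, -98.0, 25.0], [589.0, -192.0, 25.0]]
92 [574.3 -92.1  92. ] [188.1, 201.7, 36.6, 149.8, 40.6, 54.5, 166.5, 54.6, 40.5, 36.5]
95 [574.2 -91.4  95. ] [185.7, 199.1, 36.2, 147.9, 40.1, 53.8, 164.4, 53.9, 40.0, 36.0]
98 [574.1 -90.7  98. ] [183.3, 196.6, 35.7, 146.0, 39.5, 53.1, 162.3, 53.2, 39.5, 35.6]
[ 309   72  116   30 2066] [[600.9 -33.9 156. ]]
[ 303  213  106   26 1788] [[ 591.8 -123.9  156. ]]
[406 295  28  29 538] [[ 681.9 -215.6  156. ]]
```

Request:
{"name": "move_arm", "arguments": {
  "rows": "0.005 0.03 -0.003 0 0 0 1;0.005 0.08 -0.003 0 0 0 1;0.005 0.13 -0.002 0 0 0 1;0.005 0.18 0.002 0 0 0 1;0.005 0.23 0.007 0 0 0 1;0.005 0.28 0.012 0 0 0 1;0.005 0.32 0.016 0 0 0 1;0.005 0.335 0.017 0 0 0 1;0.005 0.335 0.017 0 0 0 1;0.005 0.335 0.017 0 0 0 1"
}}

```text
clock: 41.88
eef_pos: [658.0, -129.7, 165.0]
tool_rot: [-3.14, -0.001, 1.464]
force: [-0.3, 0.1, -2.8]
width: 6.8
gripper_force: 60.1
```

Request:
{"name": "move_arm", "arguments": {
  "rows": "0 0.007 0 0 0 0 1;0 0.007 0 0 0 0 1;0 0.007 0 0 0 0 1"
}}

```text
clock: 42.13
eef_pos: [660.3, -129.7, 165.5]
tool_rot: [-3.141, -0.0, 1.464]
force: [-1.7, -1.1, -3.7]
width: 7.2
gripper_force: 60.1
```

Request:
{"name": "move_arm", "arguments": {
  "rows": "0 0.006 0 0 0 0 1;0 0.006 0 0 0 0 1;0 0.006 0 0 0 0 1"
}}

```text
clock: 42.38
eef_pos: [660.6, -129.8, 165.4]
tool_rot: [-3.137, 0.0, 1.465]
force: [-5.8, 0.6, -0.7]
width: 7.0
gripper_force: 60.6
```

Request:
{"name": "move_arm", "arguments": {
  "rows": "0 -0.003 0.015 0 0 0 1;0 -0.003 0.03 0 0 0 1;0 -0.003 0.034 0 0 0 1;0 -0.003 0.034 0 0 0 1;0 -0.003 0.034 0 0 0 1"
}}

```text
clock: 42.8
eef_pos: [660.5, -129.0, 154.5]
tool_rot: [-3.138, -0.001, 1.465]
force: [-4.4, 1.6, -3.7]
width: 7.1
gripper_force: 60.0
```

Request:
{"name": "move_arm", "arguments": {
  "rows": "0 -0.003 0.006 0 0 0 1;0 -0.003 0.006 0 0 0 1;0 -0.003 0.006 0 0 0 1"
}}

```text
clock: 43.05
eef_pos: [660.5, -128.9, 153.9]
tool_rot: [-3.14, -0.001, 1.465]
force: [-5.7, 0.5, 1.2]
width: 6.8
gripper_force: 60.7
```

Request:
{"name": "move_arm", "arguments": {
  "rows": "0 -0.002 0.004 0 0 0 1;0 -0.002 0.004 0 0 0 1;0 -0.002 0.004 0 0 0 1"
}}

```text
clock: 43.3
eef_pos: [660.6, -129.0, 153.8]
tool_rot: [3.141, -0.001, 1.465]
force: [-5.9, 1.3, 5.5]
width: 6.9
gripper_force: 61.4
```

Seated on the peg; release and retreat.

Request:
{"name": "move_arm", "arguments": {
  "rows": "0 0 -0.003 0 0 0 1;0 0 -0.003 0 0 0 0.9;0 0 -0.003 0 0 0 0.8;0 0 -0.003 0 0 0 0.7;0 0 -0.003 0 0 0 0.6;0 0 -0.003 0 0 0 0.4;0 0 -0.003 0 0 0 0.2;0 0 -0.003 0 0 0 0;0 0 -0.003 0 0 0 0;0 0 -0.003 0 0 0 0;0 0 -0.003 0 0 0 0"
}}

```text
clock: 44.22
eef_pos: [660.8, -129.3, 153.2]
tool_rot: [3.141, -0.001, 1.465]
force: [0.1, -0.3, -0.5]
width: 42.8
gripper_force: 0.0
```

Request:
{"name": "move_arm", "arguments": {
  "rows": "0 0 -0.06 0 0 0 0;0 0 -0.15 0 0 0 0;0 0 -0.35 0 0 0 0;0 0 -0.35 0 0 0 0;0 0 -0.35 0 0 0 0;0 0 -0.35 0 0 0 0;0 -0.4 -0.4 0 0 0 0;0 -0.7 -0.4 0 0 0 0;0 -0.7 -0.4 0 0 0 0;0 -0.7 -0.4 0 0 0 0;0 -0.7 -0.4 0 0 0 0;0 -0.7 -0.4 0 0 0 0"
}}

```text
clock: 45.22
eef_pos: [441.0, -106.4, 271.0]
tool_rot: [-3.129, 0.001, 1.464]
force: [-1.1, 0.3, -0.5]
width: 43.0
gripper_force: 0.0
```

Request:
{"name": "move_arm", "arguments": {
  "rows": "0 0 0 0 0 0 0;0 0 0 0 0 0 0;0 0 0 0 0 0 0;0 0 0 0 0 0 0;0 0 0 0 0 0 0;0 0 0 0 0 0 0;0 0 0 0 0 0 0;0 0 0 0 0 0 0;0 0 0 0 0 0 0;0 0 0 0 0 0 0;0 0 0 0 0 0 0;0 0 0 0 0 0 0"
}}

```text
clock: 46.22
eef_pos: [451.9, -107.2, 273.2]
tool_rot: [3.141, -0.001, 1.465]
force: [0.1, -0.9, -0.1]
width: 42.7
gripper_force: 0.0
```

```bash
python3 go.py
python3 - <<'E'
from h import *
from cell import *
a,b=get_image("scene"),get_image("side")
m=cv2.inRange(cv2.cvtColor(b["img"],cv2.COLOR_RGB2HSV),np.array((80,90,50)),np.array((97,255,255)))
cs,hi=cv2.findContours(m,cv2.RETR_CCOMP,cv2.CHAIN_APPROX_NONE)
for k,q in enumerate(cs):
    if hi[0][k][3]>=0 and len(q)>5:
        M=q.reshape(-1,2).mean(0)
        if M[0]<480: print("hole",len(q),M,onz(b,M,79.5).round(0))
print("white side0 hole peg1",onz(load("side0.npy"),(130+252/2.1,100+150/2.1),79.5).round(0))
A=cv2.resize(a["img"][100:300,155:345],(380,400),interpolation=2);B=cv2.resize(b["img"][100:384,130:370],(415,491),interpolation=2)
A=cv2.copyMakeBorder(A,0,91,0,0,cv2.BORDER_CONSTANT)
cv2.imwrite("pics/f.png",np.hstack([A,B])[:,:,::-1])
E
```

```text
at [ 451.9 -107.2  273.2] rot [ 3.141e+00 -1.000e-03  1.465e+00] q [ 0.46  0.31 -0.37  1.92  0.14  0.94 -0.09] t 46.2 F [ 0.1 -0.9 -0.1] w 42.7
hole 16 [206.9375 212.9375] [[657.  71.  80.]]
hole 14 [261.         164.42857143] [[ 640. -148.   80.]]
white side0 hole peg1 [[ 650. -109.   80.]]
```

View pics/f.png

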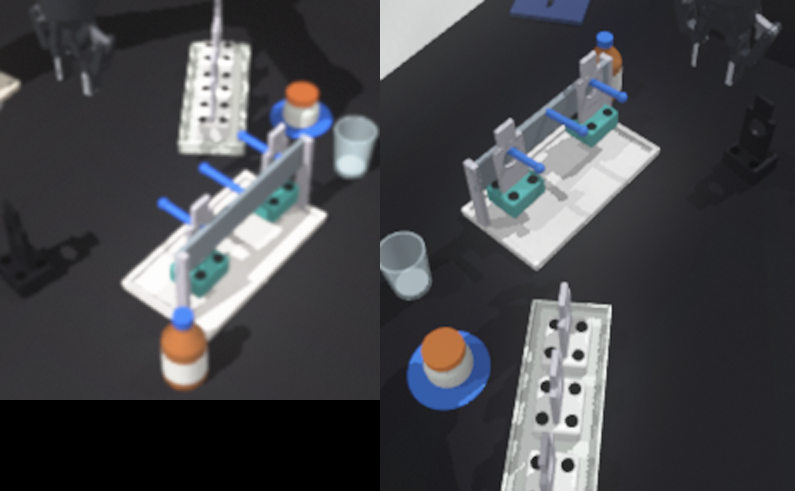

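```bash
python3 go.py 540,-115,250,1.465 559,63,250,1.465
```

```text
at [ 451.8 -107.2  273.2] rot [ 3.141e+00 -1.000e-03  1.465e+00] q [ 0.46  0.31 -0.37  1.92  0.14  0.94 -0.09] t 46.3 F [-0.2  0.3 -0.8] w 42.3
540,-115,250,1.465 -> 0.005 0.295 0.077 0.0 -0.0 -0.0 rows 2.2
559,63,250,1.465 -> 0.602 0.295 0.078 0.0 -0.0 -0.0 rows 4.9
```

Request:
{"name": "move_arm", "arguments": {
  "rows": "0.005 0.295 0.077 0 0 0 0;0.005 0.295 0.077 0 0 0 0;0.005 0.295 0.077 0 0 0 0;0.005 0.295 0.077 0 0 0 0;0.005 0.295 0.077 0 0 0 0;0.005 0.295 0.077 0 0 0 0;0.005 0.295 0.077 0 0 0 0"
}}

```text
clock: 46.9
eef_pos: [538.9, -115.1, 250.7]
tool_rot: [3.141, -0.0, 1.464]
force: [0.2, 0.3, 0.7]
width: 42.5
gripper_force: 0.0
```

```bash
python3 snap.py p1
```

Request:
{"name": "move_arm", "arguments": {
  "rows": "0.597 0 0 0 0 0 0;0.597 0 0 0 0 0 0;0.597 0 0 0 0 0 0;0.597 0 0 0 0 0 0;0.597 0 0 0 0 0 0;0.597 0 0 0 0 0 0;0.597 0 0 0 0 0 0;0.597 0 0 0 0 0 0"
}}

```text
clock: 47.62
eef_pos: [558.7, 60.9, 250.4]
tool_rot: [3.141, 0.001, 1.463]
force: [-0.3, -0.6, -0.5]
width: 42.5
gripper_force: 0.0
```

```bash
python3 snap.py p3; for n in p1 p3; do python3 holes.py $n; python3 - $n <<'E'
import sys
from h import *
d=load(sys.argv[1]+".npy"); T=d["T"]; print("eef",T[:3,3].round(1))
c,s=np.cos(-.106),np.sin(-.106); Rk=np.array([[c,s],[-s,c]])
hsv=cv2.cvtColor(d["img"],cv2.COLOR_RGB2HSV); m=cv2.inRange(hsv,np.array((80,90,50)),np.array((97,255,255)))
cs,hi=cv2.findContours(m,cv2.RETR_CCOMP,cv2.CHAIN_APPROX_NONE)
for k,q in enumerate(cs):
    if hi[0][k][3]>=0 and len(q)>15: print("hole rack-xy",(Rk@onz(d,q.reshape(-1,2).mean(0),79.5,T)[0,:2]).round(1))
for st,cc,mm in blobs(d,(105,170,100),(118,255,255),100):
    ys,xs=np.where(mm); i=xs<xs.min()+10; print("tip rack-xy",(Rk@onz(d,(xs[i].mean()+.5,ys[i].mean()+.5),156,T)[0,:2]).round(1))
E
done
```

```text
teal [ 324    2   49   53 1361] [[666.  46.  35.]]
  hole 41 [341.3  34.8] [[664.3  40.5  35. ]]
  rect@25 [[641.0, 17.0, 25.0], [650.0, 89.0, 25.0], [718.0, 91.0, 25.0], [708.0, 16.0, 25.0]]
teal [ 324  139   46   48 1249] [[ 652. -125.   35.]]
  hole 39 [342.1 155.2] [[ 653.4 -117.7   35. ]]
  rect@25 [[629.0, -161.0, 25.0], [636.0, -94.0, 25.0], [697.0, -102.0, 25.0], [692.0, -172.0, 25.0]]
eef [ 538.9 -115.1  250.7]
hole rack-xy [648.6 -39.1]
hole rack-xy [643.4 100.6]
tip rack-xy [604.8 113.4]
tip rack-xy [602.3  29.4]
tip rack-xy [603.7 -60.3]
tip rack-xy [ 708.  -151.1]
teal [ 320  137   48   47 1246] [[666.  55.  35.]]
  hole 39 [336.8 152.8] [[666.   61.8  35. ]]
  rect@25 [[643.0, 19.0, 25.0], [649.0, 84.0, 25.0], [713.0, 77.0, 25.0], [710.0, 10.0, 25.0]]
eef [558.7  60.9 250.4]
hole rack-xy [643.  140.4]
tip rack-xy [524.5 284.6]
tip rack-xy [601.9 119.7]
tip rack-xy [630.2  31.6]
```

Run:
```python
from h import *
np.set_printoptions(suppress=True,precision=1,linewidth=200)
ex=np.array([.9944,-.106,0]);ey=np.array([.106,.9944,0])
for n,home in (("p1",np.array([657.5,-130.5,139.5])),("p3",np.array([676.3,48,139.5]))):
    d=load(n+".npy");T=d["T"];g=cv2.cvtColor(d["img"],cv2.COLOR_RGB2GRAY).astype(float)
    for z,yo in ((60,8),(60,-8),(52,0),(40,0),(22,20),(0,22),(-10,20),(-10,-20)):
        P=np.array([home+ex*t+ey*yo+[0,0,z] for t in np.arange(-24,13,2)])
        uv=proj(d,P,T).astype(np.float32)
        print(n,z,yo,cv2.remap(g,uv[:,0:1],uv[:,1:2],cv2.INTER_LINEAR).ravel().astype(int))
```

```text
p1 60 8 [107 110 108 160 105 106 108 108 108 108 105 120 220 225 230 124  27  30  39]
p1 60 -8 [ 81  84  83 134 229 224 224 183  31 111 108 116 216 223 223  87  31  33  28]
p1 52 0 [109 105 101 106 103 131 104 106 103 105 108 109 102 104 198 220 220 198  13]
p1 40 0 [107 108 103 103 109 108 109 107 153 104 106 109 106 107 109  95 102 169 225]
p1 22 20 [110 107 106 205 223 112  84  75 114 108 109 109 136 182 159 156 169 153  12]
p1 0 22 [106 111 107  97 107 109 103  94  98  98  92 110 106 106 106 108  93 120 154]
p1 -10 20 [153 110 109 110 107  97 108 109 103  94  96 100 100 110 106 107 106 108  94]
p1 -10 -20 [105 106 112 115 115 117 119 120 111 104 107 107 107 103 100 104 107 109 111]
p3 60 8 [ 95 122 101 101 103 103 102 104  97 198 221 222 181  18  31  30  31  32  31]
p3 60 -8 [ 89 183 223 222 215 165 138 100  92 185 221 215 198  22  35  27  34  33  34]
p3 52 0 [102 101  86 120  98  99 102 102 105 104  84 182 215 213 221  21  31  28  32]
p3 40 0 [100 113 104 105 101 113  91 100 102 103 102 104 102  99 164 219 218 226  91]
p3 22 20 [104 212 220 110  65  94 104 102 104 131 200 145 150 150 155 165 172  39  33]
p3 0 22 [102 103 105 107  91  92  93 104 104 104 104 104 102 104 112 164 149 131 128]
p3 -10 20 [107 105 102 102 105 104  89  92  93 104 104 105 105 105 104 105 102 141 141]
p3 -10 -20 [181 182 183 180 188 162  94  98 104 100 101  98 100 103 104 102  91 152  97]
```

Run:
```python
from h import *
np.set_printoptions(suppress=True,precision=1,linewidth=220)
ex=np.array([.9944,-.106,0]);ey=np.array([.106,.9944,0])
ts=np.arange(-16,22,1.)
print(ts.astype(int))
def prof(n,home,T=None):
    d=load(n+".npy");T=d["T"];g=cv2.cvtColor(d["img"],cv2.COLOR_RGB2GRAY).astype(float)
    for z,yo in ((61,10),(61,0),(28,21),(28,-21),(15.5,30),(15.5,34),(15.5,38),(15.5,-34)):
        P=np.array([home+ex*t+ey*yo+[0,0,z] for t in ts]); uv=proj(d,P,T).astype(np.float32)
        print(n,z,yo,cv2.remap(g,uv[:,0:1],uv[:,1:2],cv2.INTER_LINEAR).ravel().astype(int))
prof("p1",np.array([657.5,-130.5,139.5]));prof("p3",np.array([676.3,48,139.5])); prof("w6",np.array([676.3,48,139.5]));prof("w11",np.array([657.5,-130.5,139.5]))
```

```text
[-16 -15 -14 -13 -12 -11 -10  -9  -8  -7  -6  -5  -4  -3  -2  -1   0   1   2   3   4   5   6   7   8   9  10  11  12  13  14  15  16  17  18  19  20  21]
p1 61 10 [106 107 109 105 106 106 107 107 106 106 103 104 107 108 168 212 225 226 224 229 236 160  20  29  31  36  32  27  35  38  32  31  31  32  36  33  36  35]
p1 61 0 [108 102 106 106 107 106 109 109 108 108  90 102 109  99 158 210 223 223 221 222 232 199  24  24  25  33  37  35  33  32  34  34  36  32  33  33  35  29]
p1 28 21 [116  92  72  75  71 112 109 108 109 108 109 110  99 149 198 212 194 163 151 153 152 167 183 135  52  19  32  33  30  31  36  37  27  31  36  32  29  32]
p1 28 -21 [ 76  80  82  83  83  82  83  82  83  82  86  93 100  95 197 207 210 220 224 222 223 218 197 163  74 102 111 113 112 111 108 104 118 172 213 221 222 219]
p1 15.5 30 [ 94  96  98 112 108 106 107 108 109 114 115 119 115 117 117 109  96  82  70  68  74  98 116 127 124 122 118 143 177 171  96  19  32  35  30  32  34  35]
p1 15.5 34 [103 107 107 107 110 109 104  93  79  73  71  75  73  72  76  74  73  71  73  68  75  96 115 123 123 123 118 123 185 1
[... 3613 characters left out ...]
63 130 104 106 104 105 104 106  32]
w11 15.5 30 [253 252 251 253 244 238 237 238 237 237 242 213 107 101 102 106 103  96  92  93 104  76  90 110 109 109 108 107 122 162 144 127 194 196 188 166 152 241]
w11 15.5 34 [ 36  31  32  26  20  11  79 237 241 236 239 223 110  92  94  96  92  94  90 136 132  79  90 108 109 109 113 107 126 163 148  75  13  10 156 175 152 168]
w11 15.5 38 [ 30  31  31  30  32  23  13 121 239 238 237 229 128  89  93  92  97  92 117 165 130  74  89 106 109 109 109 107 132 165 146  75  14  12 115 184 139 166]
w11 15.5 -34 [ 19  32  25  21  29  25  30  29  34  29  29  20  53 158 208 226 224 217 213 207 195 175 110 143 181 181 175 169 168 169 161 125 101 105 104 103 102 105]
```

```bash
python3 go.py 673.5,48.5,230,1.465
```

```text
at [558.8  60.6 250.4] rot [3.141e+00 1.000e-03 1.462e+00] q [ 0.09  0.48 -0.37  1.71  0.2   0.99 -0.47] t 47.7 F [ 0.3 -0.9 -0.1] w 42.8
673.5,48.5,230,1.465 -> 0.002 0.384 0.068 0.0 0.001 -0.002 rows 2.8
```

Request:
{"name": "move_arm", "arguments": {
  "rows": "0.002 0.384 0.06 0 0 0 0;0.002 0.384 0.06 0 0 0 0;0.002 0.384 0.06 0 0 0 0;0.002 0.384 0.06 0 0 0 0;0.002 0.384 0.06 0 0 0 0;0.002 0.384 0.06 0 0 0 0;0.002 0.384 0.06 0 0 0 0"
}}

```text
clock: 48.25
eef_pos: [672.6, 50.9, 232.8]
tool_rot: [3.142, -0.001, 1.464]
force: [-1.0, 0.4, 0.7]
width: 42.6
gripper_force: 0.0
```

```bash
python3 go.py 673.5,48.5,154,1.465
```

```text
at [672.6  50.9 232.8] rot [ 3.142e+00 -1.000e-03  1.464e+00] q [ 0.07  0.67 -0.34  1.41  0.24  1.11 -0.41] t 48.2 F [-1.   0.4  0.7] w 42.6
673.5,48.5,154,1.465 -> -0.008 0.004 0.263 0.0 -0.0 -0.001 rows 1.9
```

Request:
{"name": "move_arm", "arguments": {
  "rows": "-0.008 0.004 0.12 0 0 0 0;-0.008 0.004 0.22 0 0 0 0;-0.008 0.004 0.262 0 0 0 0;-0.008 0.004 0.262 0 0 0 0;-0.008 0.004 0.262 0 0 0 0.4;-0.008 0.004 0.262 0 0 0 0.7;-0.008 0.004 0.262 0 0 0 1;-0.008 0.004 0.262 0 0 0 1;-0.008 0.004 0.262 0 0 0 1;-0.008 0.004 0.262 0 0 0 1"
}}

```text
clock: 49.08
eef_pos: [676.1, 49.4, 156.0]
tool_rot: [3.137, -0.002, 1.465]
force: [0.2, 0.7, 6.6]
width: 7.2
gripper_force: 61.7
```

Request:
{"name": "move_arm", "arguments": {
  "rows": "0 0 -0.006 0 0 0 1;0 0.01 -0.006 0 0 0 1;0 0.015 -0.006 0 0 0 1;0 0.018 -0.006 0 0 0 1;0 0.018 -0.006 0 0 0 1"
}}

```text
clock: 49.5
eef_pos: [678.2, 48.6, 156.0]
tool_rot: [-3.138, -0.0, 1.465]
force: [-5.3, -0.5, 7.4]
width: 6.7
gripper_force: 62.0
```

Request:
{"name": "move_arm", "arguments": {
  "rows": "0 0.002 -0.003 0 0 0 1;0 0.002 -0.003 0 0 0 1;0 0.002 -0.003 0 0 0 0.95;0 0.002 -0.003 0 0 0 0.9;0 0.002 -0.003 0 0 0 0.85;0 0.002 -0.003 0 0 0 0.8;0 0.002 -0.003 0 0 0 0.7;0 0.002 -0.003 0 0 0 0.6;0 0.002 -0.003 0 0 0 0.4;0 0.002 -0.003 0 0 0 0.2;0 0.002 -0.003 0 0 0 0;0 0.002 -0.003 0 0 0 0"
}}

```text
clock: 50.5
eef_pos: [680.8, 48.4, 156.4]
tool_rot: [3.141, -0.001, 1.465]
force: [0.8, 0.1, 0.5]
width: 42.5
gripper_force: 0.0
```

Request:
{"name": "move_arm", "arguments": {
  "rows": "0 0 0 0 0 0 0;0 0 -0.06 0 0 0 0;0 0 -0.15 0 0 0 0;0 0 -0.32 0 0 0 0;0 0 -0.32 0 0 0 0;0 0 -0.32 0 0 0 0;0 -0.385 -0.32 0 0 0 0;0 -0.385 -0.32 0 0 0 0;0 -0.385 -0.32 0 0 0 0;0 -0.385 -0.32 0 0 0 0;0 -0.385 -0.32 0 0 0 0;0 -0.385 -0.32 0 0 0 0"
}}

```text
clock: 51.5
eef_pos: [566.5, 60.3, 252.4]
tool_rot: [3.14, -0.001, 1.464]
force: [0.7, -0.4, -0.6]
width: 42.8
gripper_force: 0.0
```

Request:
{"name": "move_arm", "arguments": {
  "rows": "0.03 0 0 0 0 0 0;0.03 0 0 0 0 0 0;0.03 0 0 0 0 0 0;0.03 0 0 0 0 0 0;0.03 0 0 0 0 0 0;0.03 0 0 0 0 0 0;0.03 0 0 0 0 0 0;0.03 0 0 0 0 0 0;0.03 0 0 0 0 0 0;0.03 0 0 0 0 0 0;0.03 0 0 0 0 0 0;0.03 0 0 0 0 0 0"
}}

```text
clock: 52.5
eef_pos: [566.6, 69.5, 252.4]
tool_rot: [3.141, -0.001, 1.465]
force: [-0.3, 0.2, -0.3]
width: 42.6
gripper_force: 0.0
```

```bash
python3 snap.py p4;python3 go.py
python3 - <<'E'
from h import *
np.set_printoptions(suppress=True,precision=1,linewidth=220)
ex=np.array([.9944,-.106,0]);ey=np.array([.106,.9944,0])
ts=np.arange(-12,14,1.)
print(ts.astype(int))
d=load("p4.npy");T=d["T"];g=cv2.cvtColor(d["img"],cv2.COLOR_RGB2GRAY).astype(float);home=np.array([676.3,48,139.5])
for z,yo in ((61,10),(61,0),(28,-21),(15.5,34),(15.5,38),(15.5,-34)):
    P=np.array([home+ex*t+ey*yo+[0,0,z] for t in ts]); uv=proj(d,P,T).astype(np.float32)
    print(z,yo,cv2.remap(g,uv[:,0:1],uv[:,1:2],cv2.INTER_LINEAR).ravel().astype(int))
from cell import *
b=get_image("side")
for st,c,m in blobs(b,(80,100,60),(97,255,255),80): print("teal",st,c.round(1),onz(b,c,70).round(1))
E
```

```text
at [566.6  69.5 252.4] rot [ 3.141e+00 -1.000e-03  1.465e+00] q [ 0.07  0.49 -0.37  1.69  0.2   1.   -0.47] t 52.5 F [ 0.4 -0.2 -0.6] w 42.6
[-12 -11 -10  -9  -8  -7  -6  -5  -4  -3  -2  -1   0   1   2   3   4   5   6   7   8   9  10  11  12  13]
61 10 [104 105 104 104 101 103 104 106 103 161 198 218 220 219 220 219 148  34  20  29  35  34  31  31  30  31]
61 0 [103 104 105 102  99 103  99 101 104 141 197 213 216 213 217 224 142  29  24  33  27  27  28  32  34  31]
28 -21 [ 74  77  76  74  74  83  95  98 117 162 194 201 214 216 217 219 210 172 136 107 104 104 104 105 103 107]
15.5 34 [100 102 101  88  75  65  64  65  66  69  67  69  68  66  67  79  96 108 114 114 115 111 110 135 140  46]
15.5 38 [ 63  64  65  66  66  65  64  63  66  68  67  70  72  64  62  77  97 107 113 112 111 109 124 154 136  56]
15.5 -34 [ 66  71  75  73  75  74  74  76  75  74  77  78  70  68  73  80 118 149 163 168 167 165 165 170 172  91]
teal [247 161  21  23 208] [257.7 172.3] [[ 635.7 -125.6   70. ]]
teal [192 199  31  25 335] [207.6 212. ] [[662.4  62.9  70. ]]
```

Run:
```python
from h import *
from cell import *
b=get_image("side")
for st,c,m in blobs(b,(0,150,120),(18,255,255),100): print(c,onz(b,c,63).round(0))
print(finish_job())
```

```text
[166.07789474 301.42947368] [[585. 302.  63.]]
the job is handed in; nothing more can be done
None
```

The job is handed in at about 53 s: the jar stands on the mat, the three white inserts stand in the tray, and both teal inserts hang on pegs 1 and 3 against the back board. I did not touch the bottle, the beaker or the black look-alike; I have not seen the judge's verdict.

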